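Tie down the bottle tumbler and hold its heavy side at the bottom

TASK

Before turning the bottle tumbler's wheel, swing its open bench hasp over and down until it lies fully home over its staple, so that the machine is tied to the bench. Then take the crank by its black grip and turn the wheel to feel where its hidden heavy side is (the bottles look alike but are filled unequally), bring the heavy side straight down, as nearly as you can feel it, and finish while still gripping the crank there, wheel at rest, ready for a counterweight to be fitted opposite. Leave the other things on the bench where they are.

Things in the scene. Friction and masses are not known exactly. Their poses are not given: they have to be found in the camera images.
- tumbler: White end-over-end bottle tumbler fixed to the bench; base plate 250 x 200 x 15 mm. Origin on the bench under the front bearing post (x -17 to +17, y -33 to +33 mm); its x axis points away from the crank (crank side faces the robot), y to the left seen from the robot, z up. Behind the post a grey 188 mm disc with six like amber bottles turns with the crank.
- hub (a point): Fixed point on the wheel's level axis at x = 0, 190 mm above the bench; axes as the tumbler's. The unequal bottles pull on the wheel with 0.18 to 0.28 N m times the sine of the heavy side's angle from the bottom: raising the heavy side takes more force, lowering it less. It cannot be seen, differs every time, may lie between two bottles, and starts at least 0.6 rad from the bottom.
- wheel (a joint): Angle of crank and bottle wheel, rad, no end stops; tells nothing of the heavy side. 0: grip straight above the axis. Grows clockwise seen from the robot: in tumbler axes the grip is at y = -55 sin(angle), z = 190 + 55 cos(angle) mm. A stiff seal drags with a steady 0.34 N m (6 N at the grip) both ways and holds the wheel wherever it is left.
- crank_grip: Black round grip of the crank, 18 mm thick, 90 mm long, parallel to the wheel's axis, 55 mm from it; spins freely on its pin, so fingers can hold it from above all the way round. Origin at its centre, x -94 mm; spans x -139 to -49 mm. Hold it near x -112 mm so that the gripper clears the 132 mm crank disc (x -45 to -35 mm) behind it. Starts within 45 degrees of the top.
- hasp (a joint): Angle of the steel hasp, rad: 0 = closed, lying level over its staple (end stop); 1.57 = standing straight up; at most 1.9, leaning towards the wheel. It starts open, at 1.0 to 1.55. A stiff hinge (0.16 N m) keeps it where it is left.
- hasp_hinge (a point): Point on the hasp's hinge axis, which is level and parallel to the tumbler's x axis: at x +20 mm, y +165 mm (left of the wheel), 60 mm above the bench. The staple block stands 35 to 69 mm to the left of it, 47 mm high.
- hasp_bar (a point): Middle of the free part of the hasp's round cross bar, 13 mm thick, level, parallel to the hinge axis and 110 mm from it. The bar runs from the strap (x +6 to +34 mm) towards the robot to x -66 mm; this point is at x -30 mm, y = 165 + 110 cos(angle), z = 60 + 110 sin(angle) mm in tumbler axes. Closed, the free part has nothing under it, 60 mm above the bench.
- bottle_a: loose amber bottle with a black cap, 64 mm across, 145 mm tall, to the right of the tumbler; leave it alone. Origin: centre of its underside.
- beaker: loose clear beaker, 72 mm across, 85 mm tall, far left of the tumbler; leave it alone. Origin: centre of its underside.
- collar: loose steel ring, 48 mm across, 18 mm high, on the bench to the right; leave it alone. Origin: centre of its underside.
- flask: loose conical flask, 80 mm across the foot, 123 mm tall, at the front left; leave it alone. Origin: centre of its underside.
- jar: loose amber jar with a white lid, 64 mm across, 75 mm tall, to the left of the hasp; leave it alone. Origin: centre of its underside.
- tray: loose white tray, 150 x 100 x 30 mm, at the front right; leave it alone. Origin: centre of its underside.

How it is judged:
By the outcome, as a careful person would: the job done as asked, in the order asked, and still so for the second after the job is handed in, while the arm keeps its last pose, push and grip.
It also fails if it takes over 72 s, if anything falls off the work surface, if the arm or the gripper's body presses on something with over 40 N, if the wrist force passes 120 N, or if a joint passes its speed limit or range.

ROBOT

A 6-joint arm with a two-finger parallel gripper is mounted at the origin on the work surface. World frame = base frame: x ahead of the robot, y to its left, z up, the work surface at z = 0. Lengths are in mm, angles in rad, forces in N, time in s.
With the tool pointing down it reaches from about 325 to 875 mm from the base axis. Payload 4.4 kg.
Tool frame: the origin (TCP) lies on the centre line of the jaws, within the pads' length; the fingertips stand 17 mm ahead of it and the grasp point (between the pads) lies 2 mm behind it (bot.tip_reach is the distance from the TCP to the fingertips, in mm); z points along the fingers, y is the line along which they close (so a half turn about z gives the same grasp; the last joint's range is limited). The gripper opens to 85 mm and grips with 20 to 120 N. Pads are 22 mm wide; open, the fingers measure 114 mm over their backs; the gripper's body (76 mm by 85 mm) begins 54 mm behind the grasp point. The pads swing forward as they close: fully open they stand 13 mm farther back than shut.
Start: joints at [0.971, 0.207, 1.542, -0, 1.393, -0.15], TCP at [250.011, 517.805, 209.782] pointing down, gripper open.
Joint ranges: [-2.73, 2.73], [-0.86, 2.22], [0.23, 2.46], [-1.11, 4.25], [0.08, 2.63], [-2.82, 2.82]. Speed limits (rad/s): [2.79, 2.79, 3.14, 3.14, 3.14, 3.14].

INTERFACE

Orientations are given as a 3x3 rotation matrix whose columns are the frame's x, y, z axes.
In Python, from plant import bot gives the robot as it stands.
- The arm moves only by the tool send_rows, never from a script. Its argument "commands" is a list of rows, each a list of 6 numbers: the shift along the tool's x, y, z scaled (see below), then the turn, a rotation vector about the tool's x, y, z scaled (see below). In form: [[x, y, z, wx, wy, wz], ...]. A call has 1 to 10 rows; each row shifts and turns the commanded pose from where the row before left it, along the tool's axes as they then stand; what a row does not reach is not made up. The controller multiplies each number of a shift by 0.03 m and each number of a turn by 0.1 rad. A row lasts 1/12 s, in which the tool goes at most 41.7 mm and 7.16 degrees, less where a joint would pass 70% of its speed; a pose out of reach is approached as far as the arm can. A call with a number of a shift or a turn outside -1 to 1 is refused whole. A call with a gripper value outside its range is refused whole. "fingers" is the opening, from 0 (shut) to 1 (fully open), set as the call begins (left out, the last holds). The fingers move at their own pace and stop on an object; "grip_force" is the grip in N (left out, the last holds). Time passes only in rows, so rows that do not move let the fingers close. It gives the time, the measured TCP pose, the force, the opening and the grip force at its end, in the units of the state.
- bot.observe(): the state, without advancing time (a new reading comes with each control period).
- bot.read_camera(name): name is "scene" or "top"; returns the picture (420x560x3 uint8, blue, green, red); there is no depth.
- bot.calibration(name): a dict with "fx", "fy", "cx", "cy" (pixels), "k1" (the pictures are not rectified: a ray, as slopes to the right and down, at radius r is drawn at 1 + k1 r^2 times it, then the intrinsics apply), "rvec" (rotation vector, rad) and "tvec" (3), from world to camera coordinates, as OpenCV has them. Camera axes: x right, y down, z forward; pixel columns grow to the right and rows downward; lengths in mm; the calibration is good to about 2 mm. A picture is of the moment at which its call begins. calibration takes no time and is no camera call.
- bot.job_done(): hands the job in; it is judged then, once.
The state is a dict: "clock": time; "joint_pos": joint angles; "qd": joint speeds; "joint_efforts": joint torques, N m; "tool_pos": TCP position; "eef_rot": TCP orientation; "ft_force": force on the tool from outside, world axes, zero at the start; "wrist_torque": the same for the moment, N m; "grip_width": finger opening in mm; "finger_force": force on a finger pad.
Only numpy, scipy, OpenCV 4.12 (cv2) and the standard library are available. Lean on these libraries where they do the work, as an engineer would, in place of code of your own. Each camera call takes 0.05 s, during which the arm holds its last target. There are 200 camera calls.

## Working session

There is one attempt and no reset: what is moved stays moved. The work goes in short steps, Python scripts to look and compute and a tool call to move; the robot and the scene stay as the last step left them, time stands still between calls to the robot, and variables do not carry over. Pictures are saved under pics/ and viewed, at most 10 in all, crops included, and the job is handed in when it is done.

Besides the shell and the picture viewer there is one more tool, called after "Emit:" by a JSON object that holds its "method" and its "body", one argument or row to a line. send_rows: Moves the arm, as the interface text tells. Shifts and turns lie within -1 to 1; 1 stands for 0.03 m of shift or 0.1 rad of turn. Its arguments: {"type":"object","properties":{"commands":{"type":"array"},"fingers":{"type":"number"},"grip_force":{"type":"number"}},"required":["commands"]}

```bash
ls; mkdir -p pics; python3 - <<'E'
from plant import bot
import cv2
for n in("scene","top"):
    cv2.imwrite(f"pics/{n}0.png",bot.read_camera(n)); print(n,bot.calibration(n))
print(bot.observe())
E
```

```text
pics
scene {'fx': 401.63221388282614, 'fy': 401.63221388282614, 'cx': 283.10103296885455, 'cy': 215.41237927996877, 'k1': -0.08302049375377425, 'rvec': array([ 0.32568048,  2.73699042, -1.23524307]), 'tvec': array([ 465.39623291,   23.4817685 , 1177.08780279])}
top {'fx': 523.306014243848, 'fy': 523.306014243848, 'cx': 277.5263191123885, 'cy': 212.28100741643237, 'k1': -0.07357911116675828, 'rvec': array([ 2.15498769, -2.10890909,  0.21360881]), 'tvec': array([ -12.8573518 ,  498.91918016, 1357.83495802])}
{'clock': 0.1, 'joint_pos': array([ 9.70512913e-01,  2.07352538e-01,  1.54280530e+00,  1.56222175e-05,
        1.39351961e+00, -1.50481695e-01]), 'qd': array([-8.29523442e-04, -4.56027355e-04, -4.45418736e-03, -7.12247165e-04,
       -3.26794353e-05, -1.60703598e-03]), 'joint_efforts': array([-1.13956721e-03, -3.84097087e+01, -2.92546159e+01, -2.76118035e-04,
        4.86890174e-03,  3.03340039e-05]), 'tool_pos': array([249.58256962, 517.20101053, 208.73460124]), 'eef_rot': array([[-9.00531931e-01,  4.34788253e-01, -1.19033837e-03],
       [ 4.34789759e-01,  9.00530364e-01, -1.71163250e-03],
       [ 3.27738135e-04, -2.05892665e-03, -9.99997827e-01]]), 'ft_force': array([ 0.53522372,  0.5124522 , -0.46836292]), 'wrist_torque': array([-0.00571629,  0.0324911 ,  0.01625097]), 'finger_force': 0.0, 'grip_width': 85.39437297424789}
```

View pics/scene0.png

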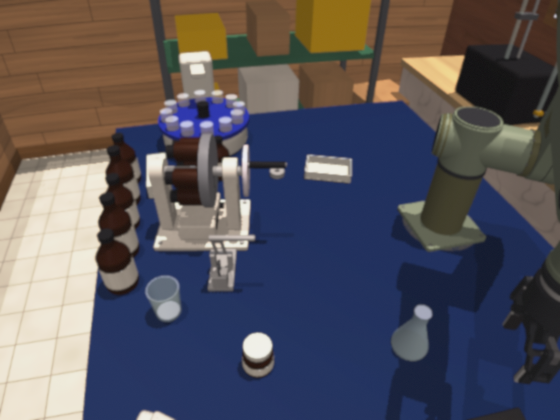

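View pics/top0.png

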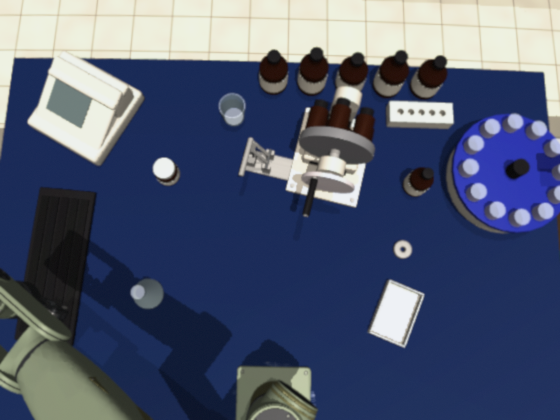

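Both pictures show the tumbler (top view around (330,170), scene around (205,190)). The crank grip points at the robot, the hasp is at about (255,160) in top, and the flask is at (147,293). I'll enlarge both.

```bash
python3 - <<'E'
import cv2
a=cv2.imread("pics/top0.png")[80:230,220:400]; cv2.imwrite("pics/topc.png",cv2.resize(a,None,fx=4,fy=4,interpolation=cv2.INTER_CUBIC))
a=cv2.imread("pics/scene0.png")[120:300,130:310]; cv2.imwrite("pics/scc.png",cv2.resize(a,None,fx=3.3333,fy=3.3333,interpolation=cv2.INTER_CUBIC))
E
```

```text
(no output)
```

View pics/topc.png

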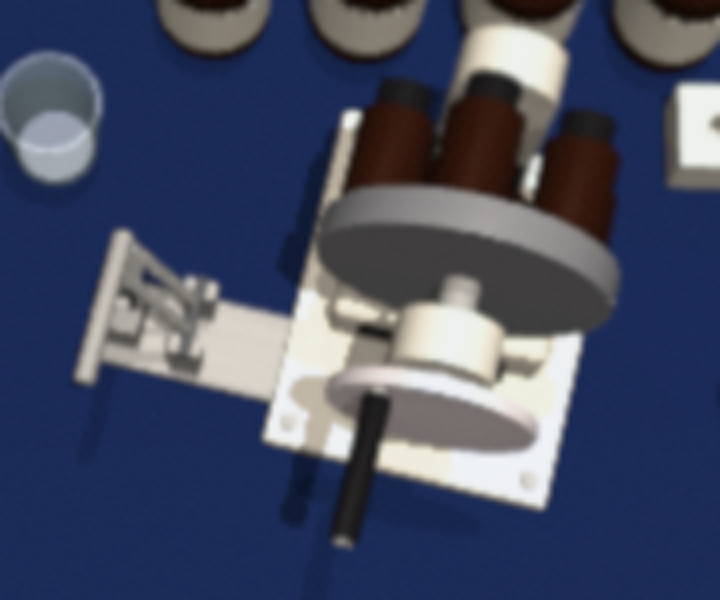

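View pics/scc.png

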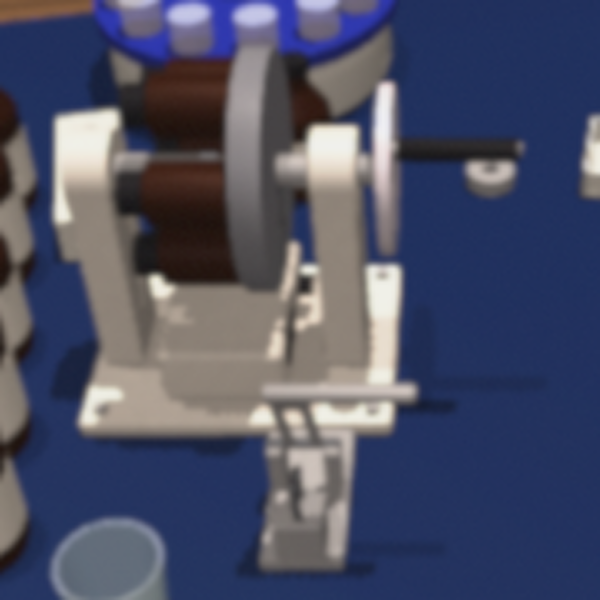

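Read from the crops, in full-picture pixels:
- **Top:** grip end (305.8,215.3), bar ends (241.5,174.5) and (250.8,139), plate front corners (286.3,190) and (356.8,206.8).
- **Scene:** grip end (286.3,164.7), bar ends (253.9,237.9) and (209.8,237.9), left plate corners (247.9,247) and (154.6,246).

Next I'll fit the pose.

```bash
cat > fit.py <<'E'
import numpy as np,cv2
from plant import bot
from scipy.optimize import least_squares
C={n:bot.calibration(n) for n in("scene","top")}
def proj(n,P):
    c=C[n];R=cv2.Rodrigues(c["rvec"])[0];q=R@P+c["tvec"];u=q[:2]/q[2];u=u*(1+c["k1"]*(u@u))
    return np.array([c["fx"]*u[0]+c["cx"],c["fy"]*u[1]+c["cy"]])
def T(p,l): 
    c,s=np.cos(p[2]),np.sin(p[2]);return np.array([p[0]+c*l[0]-s*l[1],p[1]+s*l[0]+c*l[1],l[2]])
grip=lambda p,x:T(p,[x,-55*np.sin(p[3]),190+55*np.cos(p[3])])
bar=lambda p,x:T(p,[x,165+110*np.cos(p[4]),60+110*np.sin(p[4])])
plate=lambda p,i,j:T(p,[p[5]+250*i,100*j,15])
E
python3 - <<'E'
from fit import *
O=[("top",lambda p:grip(p,-139),(305.75,215.25)),("top",lambda p:grip(p,-45),(313.75,179)),("top",lambda p:bar(p,-66),(241.5,174.5)),("top",lambda p:bar(p,34),(250.75,139)),
("top",lambda p:plate(p,0,1),(286.25,190)),("top",lambda p:plate(p,0,-1),(356.75,206.75)),
("scene",lambda p:grip(p,-139),(286.3,164.7)),("scene",lambda p:bar(p,-66),(253.9,237.9)),("scene",lambda p:bar(p,34),(209.8,237.9)),
("scene",lambda p:plate(p,0,1),(247.9,247)),("scene",lambda p:plate(p,1,1),(154.6,246))]
f=lambda p:np.concatenate([proj(n,g(p))-o for n,g,o in O])
s=least_squares(f,[600,-100,-.2,-.4,1.3,-80],loss="soft_l1",x_scale=[100,100,.1,.1,.1,50])
p=s.x;print(p.round(3));print(f(p).reshape(-1,2).round(1))
np.save("p.npy",p)
print("grip",grip(p,-112),"bar",bar(p,-30),"closed",T(p,[-30,275,60]),"hinge",T(p,[-30,165,60]))
E
```

```text
[ 5.87503e+02 -1.31580e+02 -2.24000e-01 -7.52000e-01  1.08200e+00
 -4.05040e+01]
[[-0.5 -0.5]
 [ 0.7 -2.2]
 [-1.2  0.4]
 [-0.3 -1.2]
 [-0.1 -0.8]
 [-0.3 -0.1]
 [ 0.3  0.1]
 [ 1.3 -0.4]
 [ 0.3 -0.5]
 [ 0.3 -2.1]
 [ 0.3 -1.2]]
grip [486.66589728 -70.04952613 230.18476508] bar [606.44892588  86.27186896 157.14304806] closed [619.44112915 143.2017071   60.        ] hinge [594.96680004  35.9589581   60.        ]
```

The fit agrees to about 1 px. First I'll turn the tool to the tumbler's axes, rise a little and shut the fingers.

Emit:
{"method": "send_rows", "body": {
  "commands": [
    [0, 0, -0.5, 0, 0, -0.75],
    [0, 0, -0.5, 0, 0, -0.75],
    [0, 0, -0.5, 0, 0, -0.76],
    [0, 0, 0, 0, 0, 0]
  ],
  "fingers": 0,
  "grip_force": 60
}}

```text
clock: 0.43
tool_pos: [251.0, 519.3, 257.9]
eef_rot: [[-0.975, 0.221, 0.003], [0.221, 0.975, 0.005], [-0.002, 0.005, -1.0]]
ft_force: [-0.0, -0.1, 0.5]
grip_width: 38.8
finger_force: 0.0
```

```bash
cat >> fit.py <<'E'
p=np.load("p.npy") if __import__("os").path.exists("p.npy") else None
def go(target):
    "total scaled tool-frame shift and turn from measured pose to target (world, upright, tool y = tumbler y)"
    o=bot.observe();R=o["eef_rot"];s=np.sin(p[2]);c=np.cos(p[2])
    W=np.array([[-c,-s,0],[-s,c,0],[0,0,-1.]])
    w=cv2.Rodrigues(R.T@W)[0].ravel()
    print("at",o["tool_pos"].round(1),"shift",(R.T@(np.array(target)-o["tool_pos"])/30).round(2),"turn",(w/.1).round(2),"F",o["ft_force"].round(1),"t",round(o["clock"],2))
E
python3 -c "
from fit import *
b=bar(p,-36);print(b);go(b+[0,0,75])"
```

```text
[600.59932138  87.60683237 157.14304806]
at [251.  519.3 257.9] shift [-14.54 -11.47   0.83] turn [0.05 0.02 0.02] F [-0.  -0.1  0.5] t 0.43
```

Emit:
{"method": "send_rows", "body": {
  "commands": [
    [-0.73, -0.57, 0.03, 0, 0, 0],
    [-0.73, -0.57, 0.03, 0, 0, 0],
    [-0.73, -0.57, 0.03, 0, 0, 0],
    [-0.73, -0.57, 0.03, 0, 0, 0],
    [-0.73, -0.57, 0.03, 0, 0, 0],
    [-0.73, -0.57, 0.03, 0, 0, 0],
    [-0.73, -0.57, 0.03, 0, 0, 0],
    [-0.73, -0.57, 0.03, 0, 0, 0],
    [-0.73, -0.57, 0.03, 0, 0, 0],
    [-0.73, -0.57, 0.03, 0, 0, 0]
  ]
}}

```text
clock: 1.27
tool_pos: [425.6, 301.0, 244.4]
eef_rot: [[-0.975, 0.224, -0.002], [0.224, 0.975, -0.001], [0.001, -0.001, -1.0]]
ft_force: [-0.4, -0.6, 0.2]
grip_width: -0.0
finger_force: 0.0
```

Emit:
{"method": "send_rows", "body": {
  "commands": [
    [-0.73, -0.57, 0.03, 0, 0, 0],
    [-0.73, -0.57, 0.03, 0, 0, 0],
    [-0.73, -0.57, 0.03, 0, 0, 0],
    [-0.73, -0.57, 0.03, 0, 0, 0],
    [-0.73, -0.57, 0.03, 0, 0, 0],
    [-0.73, -0.57, 0.03, 0, 0, 0],
    [-0.73, -0.57, 0.03, 0, 0, 0],
    [-0.73, -0.57, 0.03, 0, 0, 0],
    [-0.73, -0.57, 0.03, 0, 0, 0],
    [0, 0, 0, 0, 0, 0]
  ]
}}

```text
clock: 2.1
tool_pos: [585.6, 104.3, 235.7]
eef_rot: [[-0.974, 0.229, -0.001], [0.229, 0.974, -0.002], [0.0, -0.003, -1.0]]
ft_force: [-0.5, 0.2, -0.4]
grip_width: -0.3
finger_force: 0.0
```

```bash
python3 -c "
from fit import *
b=bar(p,-36);go(b+[0,0,45])
p0=p.copy()
for a in (1.08,.8,.5,.25,0):
  p[4]=a; print(a,bar(p,-36)+[0,0,23])
im=bot.read_camera('scene')[120:300,130:310]; cv2.imwrite('pics/sc1.png',cv2.resize(im,None,fx=3.3333,fy=3.3333))
"
```

```text
at [585.6 104.3 235.7] shift [-0.61 -0.42  1.12] turn [-0.03 -0.   -0.06] F [-0.5  0.2 -0.4] t 2.1
1.08 [600.65264105  87.84047096 180.01535876]
0.8 [606.16862485 112.01066426 161.90917   ]
0.5 [610.59543999 131.40828792 135.73680925]
0.25 [612.83067704 141.20275315 110.21443552]
0 [613.59152466 144.53667051  83.        ]
```

View pics/sc1.png

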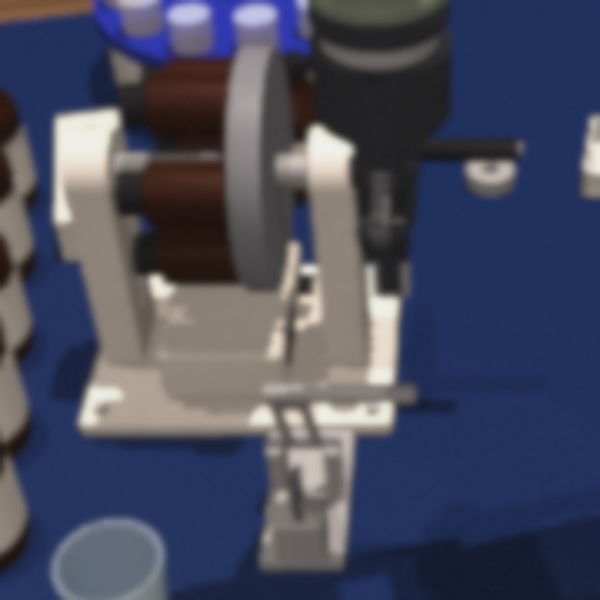

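The fingers hang over the bar, at about (392,290) above (390,393) in the crop. Now I'll go down to it and check contact.

Emit:
{"method": "send_rows", "body": {
  "commands": [
    [-0.6, -0.4, 0, 0, 0, 0],
    [0, 0, 0.6, 0, 0, 0],
    [0, 0, 0.6, 0, 0, 0],
    [0, 0, 0.3, 0, 0, 0],
    [0, 0, 0.2, 0, 0, 0],
    [0, 0, 0.1, 0, 0, 0],
    [0, 0, 0, 0, 0, 0]
  ]
}}

```text
clock: 2.73
tool_pos: [597.8, 93.5, 183.0]
eef_rot: [[-0.975, 0.222, -0.001], [0.222, 0.975, 0.0], [0.001, -0.0, -1.0]]
ft_force: [-0.6, 0.1, 0.2]
grip_width: -0.1
finger_force: 0.0
```

```bash
python3 -c "
from fit import *
go(bar(p,-36)+[0,0,23])"
```

```text
at [597.8  93.5 183. ] shift [-0.13 -0.17  0.1 ] turn [-0.   -0.01  0.01] F [-0.6  0.1  0.2] t 2.73
```

Emit:
{"method": "send_rows", "body": {
  "commands": [
    [-0.1, 0.2, 0.35, 0, 0, 0],
    [0, 0.35, 0.3, 0, 0, 0],
    [0, 0.3, 0.32, 0, 0, 0],
    [0, 0.28, 0.38, 0, 0, 0],
    [0, 0, 0, 0, 0, 0]
  ]
}}

```text
clock: 3.15
tool_pos: [606.9, 127.4, 139.5]
eef_rot: [[-0.976, 0.22, -0.006], [0.22, 0.976, 0.0], [0.006, -0.001, -1.0]]
ft_force: [-1.4, -0.2, -1.2]
grip_width: 0.3
finger_force: 0.0
```

```bash
python3 -c "
from fit import *
p[4]=.57
go(bar(p,-36)+[0,0,23])
cv2.imwrite('pics/sc2.png',cv2.resize(bot.read_camera('scene')[150:300,150:300],None,fx=4,fy=4))"
```

```text
at [606.9 127.4 139.5] shift [-0.09  0.02 -0.1 ] turn [-0.01 -0.06  0.03] F [-1.4 -0.2 -1.2] t 3.15
```

View pics/sc2.png

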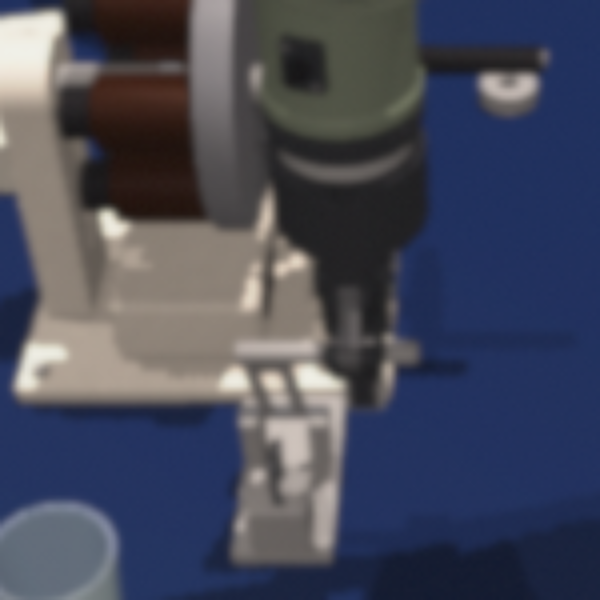

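The bar has not moved: it still lies at crop (235–420, 350), and the fingers passed on its outer side. I'll go back over it and push from the wheel side.

Emit:
{"method": "send_rows", "body": {
  "commands": [
    [0, 0.2, -0.6, 0, 0, 0],
    [0, 0, -0.9, 0, 0, 0],
    [0, 0, -0.9, 0, 0, 0],
    [0, -0.7, 0, 0, 0, 0],
    [0, -0.9, 0, 0, 0, 0],
    [0, -0.9, 0, 0, 0, 0],
    [0, -0.2, 0.6, 0, 0, 0],
    [0, 0, 0.7, 0, 0, 0],
    [0, 0, 0.6, 0, 0, 0],
    [0, 0, 0, 0, 0, 0]
  ]
}}

```text
clock: 4.03
tool_pos: [589.1, 51.8, 154.1]
eef_rot: [[-0.975, 0.223, -0.008], [0.223, 0.975, 0.0], [0.008, -0.002, -1.0]]
ft_force: [-0.1, -0.7, -1.6]
grip_width: 0.1
finger_force: 0.0
```

```bash
python3 -c "
from fit import *
go(T(p,[-36,182,150]))"
```

```text
at [589.1  51.8 154.1] shift [-0.11  0.1   0.13] turn [-0.02 -0.08 -0.  ] F [-0.1 -0.7 -1.6] t 4.03
```

Emit:
{"method": "send_rows", "body": {
  "commands": [
    [-0.1, 0.4, 0, 0, 0, 0],
    [0, 0.4, 0.1, 0, 0, 0],
    [0, 0.3, 0.2, 0, 0, 0],
    [0, 0.3, 0.2, 0, 0, 0],
    [0, 0.3, 0.2, 0, 0, 0],
    [0, 0.2, 0.2, 0, 0, 0],
    [0, 0, 0, 0, 0, 0]
  ]
}}

```text
clock: 4.62
tool_pos: [610.1, 112.2, 133.0]
eef_rot: [[-0.976, 0.22, 0.006], [0.22, 0.976, 0.006], [-0.004, 0.007, -1.0]]
ft_force: [-0.1, 6.3, 5.9]
grip_width: -0.1
finger_force: 4.0
```

```bash
python3 -c "
from fit import *
go(T(p,[-36,240,128]))
cv2.imwrite('pics/sc3.png',cv2.resize(bot.read_camera('scene')[150:300,150:300],None,fx=4,fy=4))"
```

```text
at [610.1 112.2 133. ] shift [ 0.13 -0.09  0.17] turn [0.07 0.04 0.03] F [-0.1  6.3  5.9] t 4.62
```

View pics/sc3.png

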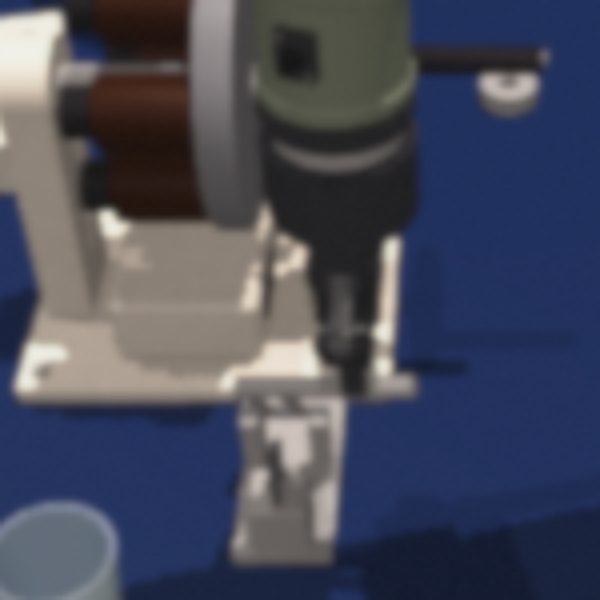

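```bash
python3 -c "
from fit import *
for a in (1.3,1.2,1.08,.95,.8,.7,.6,.5,0):
  p[4]=a; print(a,bar(p,-66)[1:].round(),proj('scene',bar(p,-66)).round(1),proj('scene',bar(p,34)).round(1))
o=bot.observe();print('tip',proj('scene',o['tool_pos']-[0,0,17]),'local y',T([0,0,-p[2]],np.append((o['tool_pos']-[p[0],p[1],0])[:2],0)))
im=bot.read_camera('top')[100:220,200:350];cv2.imwrite('pics/top3.png',cv2.resize(im,None,fx=5,fy=5))"
```

```text
1.3 [ 73. 166.] [255.4 227.8] [210.8 227.7]
1.2 [ 83. 163.] [255.3 232.1] [210.5 232. ]
1.08 [ 95. 157.] [255.2 237.6] [210.1 237.6]
0.95 [106. 149.] [255.1 243.9] [209.8 243.8]
0.8 [119. 139.] [255.  251.3] [209.7 251.3]
0.7 [126. 131.] [255.  256.3] [209.7 256.3]
0.6 [132. 122.] [255.  261.2] [209.7 261.2]
0.5 [138. 113.] [255.1 266. ] [209.9 266. ]
0 [151.  60.] [255.5 285.9] [211.5 285.9]
tip [240.17900474 258.53638919] local y [-32.15944557 242.3259128    0.        ]
```

View pics/top3.png

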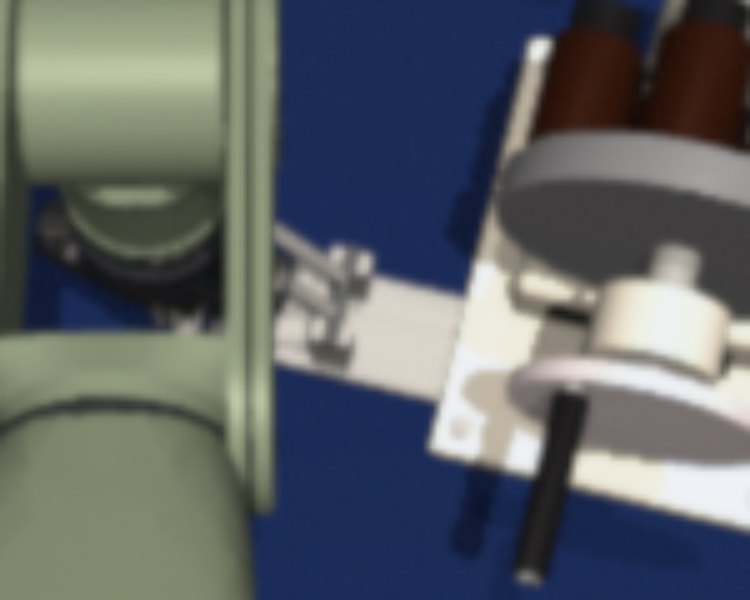

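```bash
python3 -c "
from fit import *
print(bot.tip_reach)
for t,(c0,r0,k) in [((585.6,104.3,235.7),(130,120,3.333)),((606.9,127.4,139.5),(150,150,4)),((610.1,112.2,133),(150,150,4))]:
  for z in (17,0): print((proj('scene',np.array(t)-[0,0,z])-[c0,r0])*k)
"
python3 -c "
from plant import bot
import cv2
cv2.imwrite('pics/sc4.png',cv2.resize(bot.read_camera('scene')[200:280,190:290],None,fx=7,fy=7,interpolation=cv2.INTER_CUBIC))
print(bot.observe()['tool_pos'],bot.observe()['ft_force'])"
```

```text
17.0
[395.60601965 336.01074903]
[394.6504268  315.67271857]
[370.55716527 445.87297028]
[369.11854299 424.80814974]
[360.79155619 434.95979984]
[359.25390097 414.10041218]
[610.02115411 111.53412121 133.52094225] [0.37661472 7.09828794 6.57859278]
```

View pics/sc4.png

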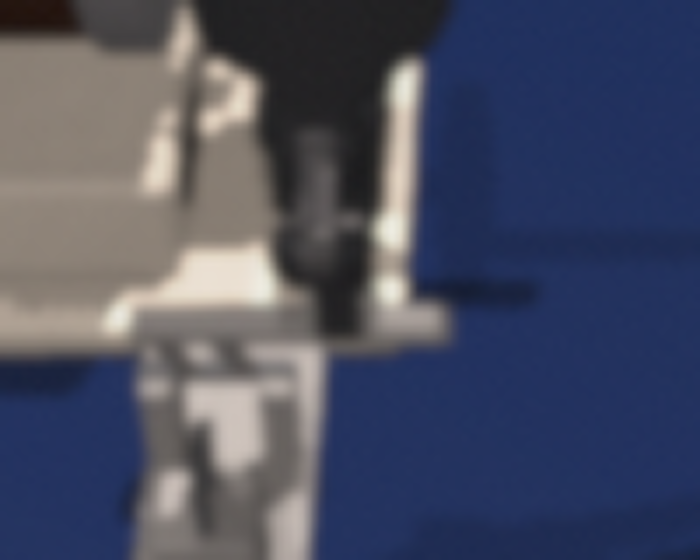

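The visible fingertip ends at about (238,247) in the full picture, but I predicted (240,258). That means pose or calibration is off, so I'll check the calibration against the robot base and the start gripper.

```bash
python3 -c "
from fit import *
for n in ('top','scene'):
  print(n,[proj(n,np.array(q,float)).round(1) for q in [(0,0,0),(94,94,10),(94,-94,10),(-94,94,10),(250,518,192),(250,518,209)]])
  im=cv2.imread(f'pics/{n}0.png').max(2)
  if n=='scene': print('\n'.join(''.join('#' if v<45 else '.' for v in r[490:560:1]) for r in im[260:400:4]))
"
```

```text
top [array([272.6, 402.7]), array([237.6, 365.7]), array([309.2, 367. ]), array([235.4, 440. ]), array([ 54.8, 300.2]), array([ 51.9, 300.1])]
scene [array([439.8, 223.3]), array([428.7, 248.4]), array([398. , 205.3]), array([486.2, 237.4]), array([501.2, 368.9]), array([505.4, 363.7])]
......................................................................
.....................................................###..............
...................................................######.............
...............................................############...........
............................................######..##########........
................................#####....#########.....##########.....
.............................######################.......############
.........................########....################.........########
......................##################################..........####
.....................#######################################..........
.......................##########################################.....
.......................########
[... 972 characters left out ...]
...........................#####........############.........
...................................#######....##############........##
...................................##################################.
....................................##############################....
................................###############################.......
.............................###############################..........
......................................................................
......................................................................
......................................................................
......................................................................
```

The calibration matches the base corners. All the evidence fits the visible tips sitting about 30 mm higher than TCP − 17: the start picture, two misses without contact, and a push along the strap. The finger now stands on the bar's outer top. I'll lift, shift inward over the bar, and press down along the arc while watching the force.

Emit:
{"method": "send_rows", "body": {
  "commands": [
    [0, 0.1, -0.6, 0, 0, 0],
    [0, -0.5, 0, 0, 0, 0],
    [0, 0, 0.4, 0, 0, 0],
    [0, 0.15, 0.3, 0, 0, 0],
    [0, 0.3, 0.3, 0, 0, 0],
    [0, 0.3, 0.35, 0, 0, 0],
    [0, 0.25, 0.35, 0, 0, 0],
    [0, 0, 0, 0, 0, 0]
  ]
}}

```text
clock: 5.43
tool_pos: [609.1, 126.6, 93.6]
eef_rot: [[-0.975, 0.22, -0.007], [0.22, 0.975, 0.0], [0.007, -0.001, -1.0]]
ft_force: [-1.0, -0.2, 0.6]
grip_width: 0.0
finger_force: 0.0
```

```bash
python3 -c "
from fit import *
go(T(p,[-36,259,100]))
im=bot.read_camera('scene')
# bright-bar rows in columns left of fingers & right end
for c in (212,216,220,250,253): print(c,im[235:295,c].mean(1).astype(int))
"
```

```text
at [609.1 126.6  93.6] shift [-0.01  0.08 -0.22] turn [-0.01 -0.07  0.02] F [-1.  -0.2  0.6] t 5.43
212 [129 129 129 127 131 154 189 215 226 232 233 223 192 159 157 160 141 119
 121 146 159 145 125 124 132 141 150 152 140 117 101 102 110 119 121 117
 112 116 132 145 151 150 144 129 113 107 108 109 110 110 110 111 113 110
 101  85  68  56  52  49]
216 [148 178 197 206 213 219 223 223 223 223 222 213 189 171 176 169 147 140
 154 163 164 163 164 160 151 132 110  95  90  94  98 103 110 119 121 117
 108 102 106 116 117 112 113 112 104  99  98  98  98  98  98  98  98  99
  95  81  60  46  41  42]
220 [169 208 221 222 222 223 224 224 224 224 224 215 189 171 180 174 148 120
 114 141 176 189 190 184 171 152 138 130 119 111 112 113 115 120 122 117
 106  94  86  88 101 121 134 127 109  99  97  97  97  97  97  97  96  97
  92  79  57  40  35  33]
250 [ 59  59  59  58  54  46  40  41  46  53  58  60  60  59  59  61  60  60
  60  60  60  60  60  60  60  61  61  61  60  60  65  83 113 141 150 140
 118  95  74  63  60  60  59  55  53  53  53  51  51  52  50  45  37  33
  32  32  32  31  33  32]
253 [53 54 54 53 49 40 38 40 46 53 58 59 59 60 60 60 60 60 60 60 59 60 60 60
 60 60 60 61 61 60 62 68 78 88 95 96 93 83 70 63 60 60 59 56 54 53 53 52
 52 50 45 38 33 33 32 31 31 32 32 32]
```

Emit:
{"method": "send_rows", "body": {
  "commands": [
    [0, 0.15, 0.35, 0, 0, 0],
    [0, 0.1, 0.35, 0, 0, 0],
    [0, 0.05, 0.35, 0, 0, 0],
    [0, 0, 0.3, 0, 0, 0],
    [0, 0, 0, 0, 0, 0]
  ]
}}

```text
clock: 5.9
tool_pos: [611.7, 133.3, 54.6]
eef_rot: [[-0.975, 0.222, -0.005], [0.222, 0.975, -0.0], [0.005, -0.002, -1.0]]
ft_force: [0.0, -0.5, 0.6]
grip_width: 0.1
finger_force: 0.0
```

```bash
python3 -c "
from fit import *
go(T(p,[-36,265,50]))
im=bot.read_camera('scene')
for c in (250,253): print(c,im[265:300,c].mean(1).astype(int))
"
```

```text
at [611.7 133.3  54.6] shift [0.02 0.05 0.15] turn [-0.02 -0.05  0.01] F [ 0.  -0.5  0.6] t 5.9
250 [ 61  60  60  60  61  61  60  61  61  60  61  60  60  60  65  76  90 102
 107 104  90  69  49  38  33  33  32  33  32  32  32  32  33  33  32]
253 [ 60  61  60  61  61  61  60  61  60  61  61  60  61  61  64  73  87  97
 101  98  86  66  47  36  33  32  32  32  33  34  34  32  32  31  32]
```

Emit:
{"method": "send_rows", "body": {
  "commands": [
    [0, 0, 0.2, 0, 0, 0],
    [0, 0, 0.15, 0, 0, 0],
    [0, 0, 0, 0, 0, 0],
    [0, 0, 0, 0, 0, 0]
  ]
}}

```text
clock: 6.28
tool_pos: [613.7, 133.3, 46.9]
eef_rot: [[-0.975, 0.222, -0.001], [0.222, 0.975, -0.0], [0.0, -0.0, -1.0]]
ft_force: [-0.2, 0.1, -0.0]
grip_width: 0.2
finger_force: 0.0
```

```bash
python3 -c "
from fit import *
go(T(p,[-36,265,50]))
im=bot.read_camera('scene')
for c in (250,253): print(c,im[265:300,c].mean(1).astype(int))
print(bot.observe()['wrist_torque'])
cv2.imwrite('pics/sc5.png',cv2.resize(im[190:330,170:330],None,fx=5,fy=4.2857,interpolation=cv2.INTER_CUBIC))
"
```

```text
at [613.7 133.3  46.9] shift [ 0.09  0.03 -0.1 ] turn [-0. -0.  0.] F [-0.2  0.1 -0. ] t 6.28
250 [ 60  60  60  60  60  60  61  60  60  60  61  60  61  60  58  58  67  88
 103 104 104 104  93  72  50  35  33  33  33  32  33  33  32  32  33]
253 [61 59 60 60 61 61 60 60 60 60 61 61 60 59 58 55 59 72 86 93 99 99 89 70
 47 33 32 33 32 33 32 32 33 32 32]
[-0.0157606  -0.05344192 -0.01354422]
```

Emit:
{"method": "send_rows", "body": {
  "commands": [
    [0, 0, 0.1, 0, 0, 0],
    [0, 0, 0.1, 0, 0, 0],
    [0, 0, 0, 0, 0, 0]
  ]
}}

```text
clock: 6.58
tool_pos: [613.7, 133.4, 40.8]
eef_rot: [[-0.975, 0.222, -0.0], [0.222, 0.975, -0.0], [0.0, -0.0, -1.0]]
ft_force: [0.3, -0.4, 0.7]
grip_width: -0.3
finger_force: 0.2
```

Emit:
{"method": "send_rows", "body": {
  "commands": [
    [0, 0, 0.1, 0, 0, 0],
    [0, 0, 0.1, 0, 0, 0],
    [0, 0, 0, 0, 0, 0]
  ]
}}

```text
clock: 6.83
tool_pos: [614.3, 133.4, 36.7]
eef_rot: [[-0.975, 0.222, 0.0], [0.222, 0.975, -0.0], [-0.0, -0.0, -1.0]]
ft_force: [-3.4, -1.0, 8.0]
grip_width: -0.0
finger_force: 3.7
```

```bash
python3 -c "
from fit import *
go(T(p,[-36,265,50]))
im=bot.read_camera('scene')
for c in (250,253): print(c,im[265:300,c].mean(1).astype(int))
"
```

```text
at [614.3 133.4  36.7] shift [ 0.11  0.02 -0.44] turn [-0.    0.    0.01] F [-3.4 -1.   8. ] t 6.83
250 [ 60  60  60  60  60  60  60  61  61  61  60  60  60  60  58  54  53  52
  54  60  73  88  98 103 100  85  63  42  34  33  32  33  33  33  32]
253 [61 61 60 61 60 60 60 60 60 60 61 60 61 59 58 55 52 53 53 60 71 85 93 99
 96 83 61 42 33 33 31 33 31 32 34]
```

Emit:
{"method": "send_rows", "body": {
  "commands": [
    [0, 0, 0.08, 0, 0, 0],
    [0, 0, 0.08, 0, 0, 0],
    [0, 0, 0, 0, 0, 0],
    [0, 0, 0, 0, 0, 0]
  ]
}}

```text
clock: 7.22
tool_pos: [614.7, 133.6, 35.8]
eef_rot: [[-0.975, 0.221, 0.001], [0.221, 0.975, -0.0], [-0.001, 0.0, -1.0]]
ft_force: [-11.9, -2.2, 26.0]
grip_width: 0.1
finger_force: 11.5
```

```bash
python3 -c "
from fit import *
go(T(p,[-36,265,50]))
im=bot.read_camera('scene')
for c in (250,253): print(c,im[265:300,c].mean(1).astype(int))
cv2.imwrite('pics/sc6.png',cv2.resize(im[190:330,170:330],None,fx=5,fy=4.2857,interpolation=cv2.INTER_CUBIC))
"
```

```text
at [614.7 133.6  35.8] shift [ 0.12  0.01 -0.47] turn [0.   0.01 0.01] F [-11.9  -2.2  26. ] t 7.22
250 [ 60  60  60  60  61  61  60  60  60  60  61  61  60  60  58  54  53  52
  54  59  73  87  98 103 100  86  63  43  34  32  32  32  32  32  33]
253 [61 60 60 60 60 60 60 61 60 61 60 60 60 60 58 55 53 52 54 58 71 84 94 98
 96 83 61 42 34 33 33 33 33 33 31]
```

View pics/sc6.png

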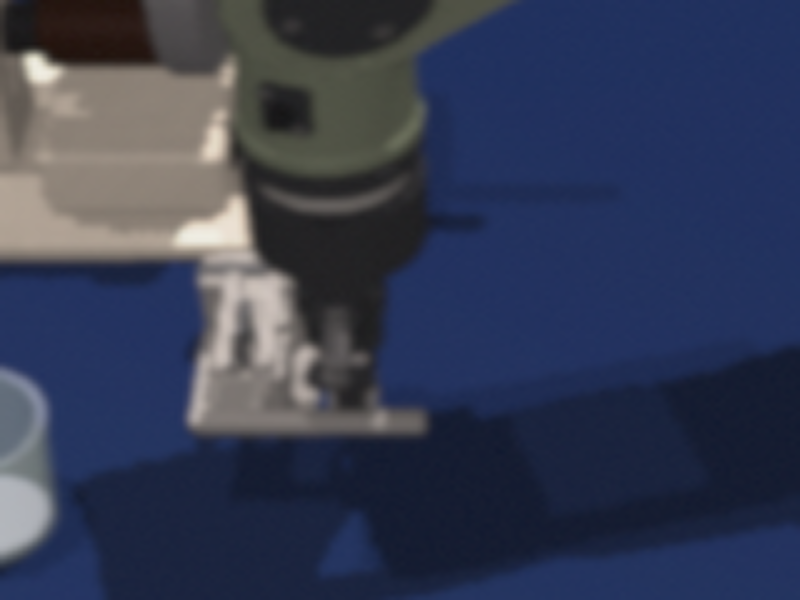

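The bar lies at row 288, where a closed hasp is predicted at 286. It did not move as the force rose from 8 to 26 N, so it is on its end stop. I'll go straight up and check that it stays.

Emit:
{"method": "send_rows", "body": {
  "commands": [
    [0, 0, -0.3, 0, 0, 0],
    [0, 0, -0.6, 0, 0, 0],
    [0, 0, -0.9, 0, 0, 0],
    [0, 0, -1, 0, 0, 0],
    [0, 0, -1, 0, 0, 0],
    [0, 0, -1, 0, 0, 0],
    [0, 0, -1, 0, 0, 0],
    [0, 0, -1, 0, 0, 0],
    [0, 0, -1, 0, 0, 0],
    [0, 0, 0, 0, 0, 0]
  ]
}}

```text
clock: 8.1
tool_pos: [617.8, 133.9, 272.7]
eef_rot: [[-0.975, 0.222, 0.014], [0.222, 0.975, 0.001], [-0.013, 0.004, -1.0]]
ft_force: [0.3, 0.4, 1.4]
grip_width: 0.2
finger_force: 0.0
```

```bash
python3 -c "
from fit import *
go(T(p,[-112,-55*np.sin(p[3]),300]))
im=bot.read_camera('scene')
for c in (212,225,240,250,253): print(c,im[275:300,c].mean(1).astype(int))
a=im[210:270,215:275].max(2)
"
```

```text
at [617.8 133.9 272.7] shift [ 2.74 -7.59 -0.98] turn [0.04 0.13 0.01] F [0.3 0.4 1.4] t 8.1
212 [170 157 142 137 134 131 129 127 128 127 124 121 122 119 108  90  69  52
  47  49  51  49  46  42  42]
225 [161 157 147 129 109  99  96  97  98 112 145 175 182 167 139 107  79  62
  57  55  54  50  44  35  33]
240 [ 59  61  60  60  61  60  60  61  64  84 121 153 164 155 133 106  80  64
  56  50  43  41  41  41  41]
250 [ 61  60  60  61  60  61  60  60  61  66  76  89  98 103 101  89  67  46
  36  34  32  32  32  33  33]
253 [61 61 60 60 60 60 61 60 60 64 74 86 94 99 97 85 62 43 34 31 32 33 32 33
 33]
```

The hasp stays home at row 288. Now to above the grip, fingers still shut, for a touch test of the tip height.

Emit:
{"method": "send_rows", "body": {
  "commands": [
    [0.27, -0.76, -0.1, 0, 0, 0],
    [0.27, -0.76, -0.1, 0, 0, 0],
    [0.27, -0.76, -0.1, 0, 0, 0],
    [0.27, -0.76, -0.1, 0, 0, 0],
    [0.27, -0.76, -0.1, 0, 0, 0],
    [0.27, -0.76, -0.1, 0, 0, 0],
    [0.27, -0.76, -0.1, 0, 0, 0],
    [0.27, -0.76, -0.1, 0, 0, 0],
    [0.27, -0.76, -0.1, 0, 0, 0],
    [0.27, -0.76, -0.1, 0, 0, 0]
  ]
}}

```text
clock: 8.98
tool_pos: [482.7, -71.4, 292.5]
eef_rot: [[-0.975, 0.222, -0.003], [0.222, 0.975, 0.001], [0.003, 0.0, -1.0]]
ft_force: [0.9, -0.4, 0.9]
grip_width: 0.1
finger_force: 0.0
```

Emit:
{"method": "send_rows", "body": {
  "commands": [
    [0, 0, 0, 0, 0, 0],
    [0, 0, 0, 0, 0, 0]
  ]
}}

```text
clock: 9.15
tool_pos: [483.4, -71.4, 293.0]
eef_rot: [[-0.975, 0.224, -0.002], [0.224, 0.975, 0.001], [0.002, 0.001, -1.0]]
ft_force: [-0.1, 0.4, 0.4]
grip_width: -0.1
finger_force: 0.0
```

```bash
python3 -c "
from fit import *
g=grip(p,-112);go(g+[0,0,37])
im=bot.read_camera('scene')
t=bot.observe()['tool_pos']
print(proj('scene',t-[0,0,17]),proj('scene',t+[0,0,31]),proj('scene',g),proj('scene',grip(p,-139)))
a=im[110:185,225:300].max(2)
print('\n'.join(''.join('#' if v<40 else '+' if v<70 else '.' for v in r) for r in a[::2]))
"
```

```text
at [483.4 -71.4 293. ] shift [-0.1   0.07  0.86] turn [ 0.01 -0.02 -0.02] F [-0.1  0.4  0.4] t 9.15
[276.81234605 148.31351823] [277.05744934 130.40056526] [275.51188761 164.71374484] [286.55342328 164.77293082]
.............................................+++++.....+++++...............
.............................................+++#+++++++#++................
..............................................++##+++++##+.................
..............................................++#########+.................
..............................................++#########+.................
..............................................++########++.................
...............................................+++####+++..................
.................................................++##++....................
.................................................++##++....................
.................................................++##++....................
.................................................++##++....................
.................................................++#
[... 1299 characters left out ...]
++..............
..........................++++++++++++++++++...............................
...........................................................................
...........................................................................
...........................................................................
...........................................................................
...........................................................................
...........................................................................
...........................................................................
...........................................................................
```

The visible tip ends at row 133.5 (148 predicted for TCP − 17), so it is about TCP + 22. I'll touch the grip top gently to confirm.

Emit:
{"method": "send_rows", "body": {
  "commands": [
    [-0.1, 0.07, 0.5, 0, 0, 0],
    [0, 0, 0.4, 0, 0, 0],
    [0, 0, 0.1, 0, 0, 0],
    [0, 0, 0, 0, 0, 0]
  ]
}}

```text
clock: 9.53
tool_pos: [486.5, -68.4, 261.9]
eef_rot: [[-0.975, 0.221, -0.005], [0.221, 0.975, 0.002], [0.005, 0.001, -1.0]]
ft_force: [-0.2, 0.8, -0.1]
grip_width: -0.0
finger_force: 0.0
```

Emit:
{"method": "send_rows", "body": {
  "commands": [
    [0, 0, 0.1, 0, 0, 0],
    [0, 0, 0.1, 0, 0, 0],
    [0, 0, 0.1, 0, 0, 0],
    [0, 0, 0, 0, 0, 0]
  ]
}}

```text
clock: 9.87
tool_pos: [487.5, -69.4, 255.0]
eef_rot: [[-0.975, 0.222, -0.001], [0.222, 0.975, 0.0], [0.001, 0.0, -1.0]]
ft_force: [-0.5, -0.6, -1.1]
grip_width: -0.1
finger_force: 0.0
```

```bash
python3 -c "
from fit import *
g=grip(p,-112);go(g+[0,0,37])
im=bot.read_camera('scene')
a=im[120:185,245:300].max(2)
print('\n'.join(''.join('#' if v<40 else '+' if v<70 else '.' for v in r) for r in a[::2]))
"
```

```text
at [487.5 -69.4 255. ] shift [ 0.02 -0.03 -0.41] turn [ 0.   -0.01  0.01] F [-0.5 -0.6 -1.1] t 9.87
.......................++##+.....++##+.................
.......................++##+.....++##+.................
.......................++#++......++++.................
.......................++++.......++++.................
........................+++++...+++++..................
........................++##+++++##+...................
.........................+###+++###+...................
.........................+#########+...................
.........................+#########+...................
..........................+++###++.....................
............................+##++......................
............................+##++......................
............................+##++......................
...........................++##++......................
............................+++++......................
.......................................................
.......................................................
.......................................................
.......................................................
.......................................................
.......................................................
.....+++++#++++++++++++++++++++++++++++++..............
....++#################################++..............
....+##################################++..............
......++++++++++++++++++...............................
.......................................................
.......................................................
.......................................................
.......................................................
.......................................................
.......................................................
.......................................................
.......................................................
```

Emit:
{"method": "send_rows", "body": {
  "commands": [
    [0, 0, 0.1, 0, 0, 0],
    [0, 0, 0.1, 0, 0, 0],
    [0, 0, 0, 0, 0, 0]
  ]
}}

```text
clock: 10.17
tool_pos: [487.3, -69.4, 248.7]
eef_rot: [[-0.975, 0.222, -0.001], [0.222, 0.975, 0.0], [0.001, 0.0, -1.0]]
ft_force: [-0.7, 1.4, -0.1]
grip_width: 0.2
finger_force: 0.0
```

Emit:
{"method": "send_rows", "body": {
  "commands": [
    [0, 0, 0.2, 0, 0, 0],
    [0, 0, 0.2, 0, 0, 0],
    [0, 0, 0.1, 0, 0, 0],
    [0, 0, 0, 0, 0, 0]
  ]
}}

```text
clock: 10.5
tool_pos: [486.8, -69.2, 232.9]
eef_rot: [[-0.975, 0.222, -0.003], [0.222, 0.975, 0.001], [0.003, 0.0, -1.0]]
ft_force: [-0.2, -0.7, 0.0]
grip_width: -0.1
finger_force: 0.0
```

No contact at TCP 233, so the tips are about 37 mm higher than stated. I'll open and descend around the grip.

Emit:
{"method": "send_rows", "body": {
  "commands": [
    [0, 0, 0, 0, 0, 0],
    [0, 0, 0, 0, 0, 0],
    [0, 0, 0, 0, 0, 0],
    [0, 0, 0, 0, 0, 0],
    [0, 0, 0, 0, 0, 0],
    [0, 0, 0, 0, 0, 0]
  ],
  "fingers": 0.7
}}

```text
clock: 11.0
tool_pos: [487.8, -69.5, 234.6]
eef_rot: [[-0.975, 0.222, 0.0], [0.222, 0.975, -0.0], [-0.0, -0.0, -1.0]]
ft_force: [0.0, 0.0, -0.8]
grip_width: 59.5
finger_force: 0.0
```

Emit:
{"method": "send_rows", "body": {
  "commands": [
    [0, 0, 0.2, 0, 0, 0],
    [0, 0, 0.2, 0, 0, 0],
    [0, 0, 0.2, 0, 0, 0],
    [0, 0, 0, 0, 0, 0]
  ]
}}

```text
clock: 11.33
tool_pos: [486.4, -69.1, 214.2]
eef_rot: [[-0.975, 0.222, -0.004], [0.222, 0.975, 0.001], [0.004, 0.0, -1.0]]
ft_force: [-0.6, 0.2, 1.6]
grip_width: 59.8
finger_force: 0.0
```

Emit:
{"method": "send_rows", "body": {
  "commands": [
    [0, 0, 0.2, 0, 0, 0],
    [0, 0, 0.2, 0, 0, 0],
    [0, 0, 0.2, 0, 0, 0],
    [0, 0, 0, 0, 0, 0]
  ]
}}

```text
clock: 11.67
tool_pos: [486.6, -69.1, 196.6]
eef_rot: [[-0.975, 0.222, -0.003], [0.222, 0.975, 0.001], [0.003, 0.0, -1.0]]
ft_force: [0.1, 0.0, 0.2]
grip_width: 59.8
finger_force: 0.0
```

```bash
python3 -c "
from fit import *
g=grip(p,-112);go(g+[0,0,-37])
im=bot.read_camera('scene')
a=im[120:185,245:300].max(2)
print('\n'.join(''.join('#' if v<40 else '+' if v<70 else '.' for v in r) for r in a[::2]))
"
```

```text
at [486.6 -69.1 196.6] shift [-0.01 -0.03  0.11] turn [ 0.   -0.03  0.01] F [0.1 0.  0.2] t 11.67
..............++##############################+........
..............++#############################++........
...............++###########################++.........
.................+++######################+++..........
....................+++###############+++..............
......................++#############++................
......................++#############++................
......................++#############++................
......................++++#++++++++++++................
......................+++##+++..+++++++................
.......................++##+.....++#+++................
.......................++##+.....+++++.................
.......................+++++......++++.................
.......................+++++......++++.................
.......................+++#+++++++++++.................
.......................++###++++++##++.................
........................++##+++++###+..................
.........................++########+...................
.........................++#######++...................
.........................++#######++...................
.........................++###+++++++..................
....+++++++++++++++++++++####++++##++++++..............
....++####################++#####++####++..............
....+###################++..+###++.++##++..............
......++++++++++++++++++....++##+......................
............................+###+......................
............................++##+......................
............................+++++......................
.......................................................
.......................................................
.......................................................
.......................................................
.......................................................
```

The fingers straddle the grip. I'll go down 5 mm and close.

Emit:
{"method": "send_rows", "body": {
  "commands": [
    [0, 0, 0.16, 0, 0, 0],
    [0, 0, 0, 0, 0, 0],
    [0, 0, 0, 0, 0, 0],
    [0, 0, 0, 0, 0, 0],
    [0, 0, 0, 0, 0, 0],
    [0, 0, 0, 0, 0, 0],
    [0, 0, 0, 0, 0, 0]
  ],
  "fingers": 0,
  "grip_force": 60
}}

```text
clock: 12.3
tool_pos: [487.9, -68.7, 193.8]
eef_rot: [[-0.975, 0.222, 0.0], [0.222, 0.975, 0.001], [-0.0, 0.002, -1.0]]
ft_force: [0.2, 4.5, 1.9]
grip_width: 16.0
finger_force: 58.5
```

```bash
python3 -c "
from fit import *
g=grip(p,-112);go(g+[0,0,-37])
o=bot.observe();print(o['grip_width'],o['finger_force'])
"
```

```text
at [487.9 -68.7 193.8] shift [ 0.03 -0.05  0.02] turn [0.02 0.   0.01] F [0.2 4.5 1.9] t 12.3
16.03218224271384 58.515345454216
```

Gripped (16 mm, 58 N). Now I'll prepare the circle rows and try a short arc to check the radius.

```bash
cat > rows.py <<'E'
import numpy as np,sys
def rows(a,b,n,r=55):
    t=np.linspace(a,b,n+1);P=np.round(np.c_[-r*np.sin(t),-r*np.cos(t)]/30,2)  # tool y, tool z
    return np.diff(P,axis=0).round(2)
def show(a,b,n,k):
    R=rows(a,b,n)
    for i in range(0,n,k): print("["+", ".join(f"[0, {y:g}, {z:g}, 0, 0, 0]" for y,z in R[i:i+k])+"]")
if __name__=="__main__": show(float(sys.argv[1]),float(sys.argv[2]),int(sys.argv[3]),int(sys.argv[4]))
E
python3 rows.py -0.78 0.02 8 4; python3 rows.py 0.02 1.62 16 4
```

```text
[[0, -0.14, -0.13, 0, 0, 0], [0, -0.15, -0.1, 0, 0, 0], [0, -0.15, -0.1, 0, 0, 0], [0, -0.17, -0.07, 0, 0, 0]]
[[0, -0.17, -0.06, 0, 0, 0], [0, -0.18, -0.04, 0, 0, 0], [0, -0.18, -0.03, 0, 0, 0], [0, -0.19, 0, 0, 0, 0]]
[[0, -0.18, 0.01, 0, 0, 0], [0, -0.18, 0.03, 0, 0, 0], [0, -0.18, 0.05, 0, 0, 0], [0, -0.17, 0.07, 0, 0, 0]]
[[0, -0.16, 0.08, 0, 0, 0], [0, -0.16, 0.1, 0, 0, 0], [0, -0.14, 0.11, 0, 0, 0], [0, -0.13, 0.13, 0, 0, 0]]
[[0, -0.12, 0.14, 0, 0, 0], [0, -0.1, 0.15, 0, 0, 0], [0, -0.09, 0.16, 0, 0, 0], [0, -0.07, 0.17, 0, 0, 0]]
[[0, -0.06, 0.18, 0, 0, 0], [0, -0.03, 0.17, 0, 0, 0], [0, -0.02, 0.19, 0, 0, 0], [0, 0, 0.18, 0, 0, 0]]
```

Emit:
{"method": "send_rows", "body": {
  "commands": [
    [0, -0.14, -0.13, 0, 0, 0],
    [0, -0.15, -0.1, 0, 0, 0],
    [0, -0.15, -0.1, 0, 0, 0],
    [0, -0.17, -0.07, 0, 0, 0]
  ]
}}

```text
clock: 12.63
tool_pos: [483.8, -86.6, 204.1]
eef_rot: [[-0.975, 0.222, 0.0], [0.222, 0.975, 0.002], [0.0, 0.002, -1.0]]
ft_force: [5.1, 2.5, -9.9]
grip_width: 16.0
finger_force: 58.8
```

Emit:
{"method": "send_rows", "body": {
  "commands": [
    [0, -0.17, -0.06, 0, 0, 0],
    [0, -0.18, -0.04, 0, 0, 0],
    [0, -0.18, -0.03, 0, 0, 0],
    [0, -0.19, 0, 0, 0, 0]
  ]
}}

```text
clock: 12.97
tool_pos: [479.1, -107.3, 206.6]
eef_rot: [[-0.975, 0.222, 0.0], [0.222, 0.975, 0.003], [0.0, 0.003, -1.0]]
ft_force: [8.0, 4.3, -14.9]
grip_width: 15.9
finger_force: 58.8
```

The radial pull is 15 N, so the circle is slightly high. I'll lower it 2 mm and go on.

Emit:
{"method": "send_rows", "body": {
  "commands": [
    [0, -0.18, 0.05, 0, 0, 0],
    [0, -0.18, 0.05, 0, 0, 0],
    [0, -0.18, 0.06, 0, 0, 0],
    [0, -0.17, 0.07, 0, 0, 0]
  ]
}}

```text
clock: 13.3
tool_pos: [474.6, -127.4, 200.7]
eef_rot: [[-0.975, 0.222, 0.001], [0.222, 0.975, 0.004], [0.0, 0.005, -1.0]]
ft_force: [7.2, 7.5, -8.5]
grip_width: 16.1
finger_force: 59.2
```

Emit:
{"method": "send_rows", "body": {
  "commands": [
    [0, -0.16, 0.08, 0, 0, 0],
    [0, -0.16, 0.1, 0, 0, 0],
    [0, -0.14, 0.11, 0, 0, 0],
    [0, -0.13, 0.13, 0, 0, 0]
  ]
}}

```text
clock: 13.63
tool_pos: [471.0, -143.2, 188.0]
eef_rot: [[-0.975, 0.221, 0.002], [0.221, 0.975, 0.007], [-0.0, 0.007, -1.0]]
ft_force: [7.5, 10.7, -8.6]
grip_width: 16.3
finger_force: 59.4
```

Emit:
{"method": "send_rows", "body": {
  "commands": [
    [0, -0.12, 0.14, 0, 0, 0],
    [0, -0.1, 0.15, 0, 0, 0],
    [0, -0.09, 0.16, 0, 0, 0],
    [0, -0.07, 0.17, 0, 0, 0]
  ]
}}

```text
clock: 13.97
tool_pos: [468.8, -153.5, 170.0]
eef_rot: [[-0.975, 0.221, 0.002], [0.221, 0.975, 0.008], [-0.0, 0.009, -1.0]]
ft_force: [6.9, 14.2, -3.6]
grip_width: 16.0
finger_force: 59.9
```

```bash
cat > data.py <<'E'
import numpy as np
# clock, x,y,z, fx,fy,fz ; local conversion
D=[(12.63,483.8,-86.6,204.1,5.1,2.5,-9.9),(12.97,479.1,-107.3,206.6,8.0,4.3,-14.9)]
E
python3 -c "
from fit import *
go(T(p,[-112,-55,153]))"; python3 rows.py 1.22 3.22 20 4
```

```text
at [ 468.8 -153.5  170. ] shift [ 0.04 -0.25  0.56] turn [0.09 0.   0.01] F [ 6.9 14.2 -3.6] t 13.97
[[0, -0.06, 0.18, 0, 0, 0], [0, -0.03, 0.17, 0, 0, 0], [0, -0.02, 0.19, 0, 0, 0], [0, 0, 0.18, 0, 0, 0]]
[[0, 0.02, 0.18, 0, 0, 0], [0, 0.03, 0.18, 0, 0, 0], [0, 0.06, 0.18, 0, 0, 0], [0, 0.07, 0.17, 0, 0, 0]]
[[0, 0.09, 0.16, 0, 0, 0], [0, 0.1, 0.15, 0, 0, 0], [0, 0.12, 0.14, 0, 0, 0], [0, 0.13, 0.13, 0, 0, 0]]
[[0, 0.14, 0.11, 0, 0, 0], [0, 0.16, 0.1, 0, 0, 0], [0, 0.16, 0.08, 0, 0, 0], [0, 0.17, 0.07, 0, 0, 0]]
[[0, 0.18, 0.05, 0, 0, 0], [0, 0.18, 0.03, 0, 0, 0], [0, 0.18, 0.01, 0, 0, 0], [0, 0.18, 0, 0, 0, 0]]
```

Emit:
{"method": "send_rows", "body": {
  "commands": [
    [0, -0.03, 0.18, 0, 0, 0],
    [0, 0, 0.17, 0, 0, 0],
    [0, 0, 0.19, 0, 0, 0],
    [0, 0, 0.18, 0, 0, 0]
  ]
}}

```text
clock: 14.3
tool_pos: [468.1, -156.7, 149.7]
eef_rot: [[-0.975, 0.222, 0.001], [0.222, 0.975, 0.003], [-0.001, 0.003, -1.0]]
ft_force: [1.4, 6.9, 2.3]
grip_width: 16.0
finger_force: 60.3
```

Emit:
{"method": "send_rows", "body": {
  "commands": [
    [0, 0.02, 0.18, 0, 0, 0],
    [0, 0.03, 0.18, 0, 0, 0],
    [0, 0.06, 0.18, 0, 0, 0],
    [0, 0.07, 0.17, 0, 0, 0]
  ]
}}

```text
clock: 14.63
tool_pos: [469.2, -152.0, 129.0]
eef_rot: [[-0.975, 0.222, 0.001], [0.222, 0.975, 0.002], [-0.001, 0.002, -1.0]]
ft_force: [0.9, 6.7, 4.5]
grip_width: 16.3
finger_force: 60.6
```

Emit:
{"method": "send_rows", "body": {
  "commands": [
    [0, 0.09, 0.16, 0, 0, 0],
    [0, 0.1, 0.15, 0, 0, 0],
    [0, 0.12, 0.14, 0, 0, 0],
    [0, 0.13, 0.13, 0, 0, 0]
  ]
}}

```text
clock: 14.97
tool_pos: [471.8, -140.6, 112.1]
eef_rot: [[-0.975, 0.222, 0.0], [0.222, 0.975, -0.001], [-0.0, -0.001, -1.0]]
ft_force: [-2.5, 3.1, 8.0]
grip_width: 15.9
finger_force: 60.9
```

Emit:
{"method": "send_rows", "body": {
  "commands": [
    [0, 0.14, 0.11, 0, 0, 0],
    [0, 0.16, 0.1, 0, 0, 0],
    [0, 0.16, 0.08, 0, 0, 0],
    [0, 0.17, 0.07, 0, 0, 0]
  ]
}}

```text
clock: 15.3
tool_pos: [475.6, -123.5, 100.7]
eef_rot: [[-0.975, 0.222, -0.001], [0.222, 0.975, -0.004], [-0.0, -0.004, -1.0]]
ft_force: [-3.7, -4.2, 3.2]
grip_width: 16.2
finger_force: 60.5
```

Emit:
{"method": "send_rows", "body": {
  "commands": [
    [0, 0.18, 0.05, 0, 0, 0],
    [0, 0.18, 0.03, 0, 0, 0],
    [0, 0.18, 0.01, 0, 0, 0],
    [0, 0.18, 0, 0, 0, 0]
  ]
}}

```text
clock: 15.63
tool_pos: [480.2, -102.8, 96.7]
eef_rot: [[-0.975, 0.222, -0.001], [0.222, 0.975, -0.004], [-0.0, -0.004, -1.0]]
ft_force: [-0.3, -6.6, -4.3]
grip_width: 15.9
finger_force: 59.9
```

```bash
python3 -c "
from fit import *
go(T(p,[-112,0,98]))"; python3 rows.py 3.22 5.62 24 4
```

```text
at [ 480.2 -102.8   96.7] shift [ 0.03 -0.14 -0.04] turn [-0.04  0.    0.01] F [-0.3 -6.6 -4.3] t 15.63
[[0, 0.19, -0.03, 0, 0, 0], [0, 0.17, -0.04, 0, 0, 0], [0, 0.18, -0.06, 0, 0, 0], [0, 0.16, -0.07, 0, 0, 0]]
[[0, 0.16, -0.09, 0, 0, 0], [0, 0.15, -0.11, 0, 0, 0], [0, 0.14, -0.12, 0, 0, 0], [0, 0.12, -0.14, 0, 0, 0]]
[[0, 0.11, -0.15, 0, 0, 0], [0, 0.1, -0.15, 0, 0, 0], [0, 0.07, -0.17, 0, 0, 0], [0, 0.07, -0.17, 0, 0, 0]]
[[0, 0.04, -0.18, 0, 0, 0], [0, 0.03, -0.18, 0, 0, 0], [0, 0, -0.18, 0, 0, 0], [0, -0.01, -0.19, 0, 0, 0]]
[[0, -0.03, -0.18, 0, 0, 0], [0, -0.04, -0.18, 0, 0, 0], [0, -0.07, -0.17, 0, 0, 0], [0, -0.08, -0.16, 0, 0, 0]]
[[0, -0.09, -0.16, 0, 0, 0], [0, -0.12, -0.14, 0, 0, 0], [0, -0.12, -0.13, 0, 0, 0], [0, -0.14, -0.12, 0, 0, 0]]
```

Radial loads are modest, so I'll carry on round.

Emit:
{"method": "send_rows", "body": {
  "commands": [
    [0, 0.19, -0.03, 0, 0, 0],
    [0, 0.17, -0.04, 0, 0, 0],
    [0, 0.18, -0.06, 0, 0, 0],
    [0, 0.16, -0.07, 0, 0, 0]
  ]
}}

```text
clock: 15.97
tool_pos: [484.9, -81.4, 101.4]
eef_rot: [[-0.975, 0.222, -0.001], [0.222, 0.975, -0.002], [-0.0, -0.002, -1.0]]
ft_force: [4.0, -4.1, -12.2]
grip_width: 15.6
finger_force: 59.2
```

Emit:
{"method": "send_rows", "body": {
  "commands": [
    [0, 0.16, -0.09, 0, 0, 0],
    [0, 0.15, -0.11, 0, 0, 0],
    [0, 0.14, -0.12, 0, 0, 0],
    [0, 0.12, -0.14, 0, 0, 0]
  ]
}}

```text
clock: 16.3
tool_pos: [489.0, -63.3, 114.7]
eef_rot: [[-0.975, 0.222, -0.0], [0.222, 0.975, 0.0], [0.0, 0.0, -1.0]]
ft_force: [6.4, -0.6, -14.0]
grip_width: 15.9
finger_force: 58.9
```

Emit:
{"method": "send_rows", "body": {
  "commands": [
    [0, 0.11, -0.15, 0, 0, 0],
    [0, 0.1, -0.15, 0, 0, 0],
    [0, 0.07, -0.17, 0, 0, 0],
    [0, 0.07, -0.17, 0, 0, 0]
  ]
}}

```text
clock: 16.63
tool_pos: [491.5, -52.1, 134.0]
eef_rot: [[-0.975, 0.222, 0.0], [0.222, 0.975, 0.002], [0.0, 0.002, -1.0]]
ft_force: [5.4, 0.8, -11.3]
grip_width: 16.1
finger_force: 59.1
```

Emit:
{"method": "send_rows", "body": {
  "commands": [
    [0, 0.04, -0.18, 0, 0, 0],
    [0, 0.03, -0.18, 0, 0, 0],
    [0, 0, -0.18, 0, 0, 0],
    [0, -0.01, -0.19, 0, 0, 0]
  ]
}}

```text
clock: 16.97
tool_pos: [492.1, -49.4, 156.1]
eef_rot: [[-0.975, 0.222, 0.001], [0.222, 0.975, 0.004], [0.0, 0.004, -1.0]]
ft_force: [5.6, 4.8, -9.9]
grip_width: 16.0
finger_force: 59.3
```

Emit:
{"method": "send_rows", "body": {
  "commands": [
    [0, -0.03, -0.18, 0, 0, 0],
    [0, -0.04, -0.18, 0, 0, 0],
    [0, -0.07, -0.17, 0, 0, 0],
    [0, -0.08, -0.16, 0, 0, 0]
  ]
}}

```text
clock: 17.3
tool_pos: [490.8, -55.4, 177.4]
eef_rot: [[-0.975, 0.221, 0.001], [0.221, 0.975, 0.005], [0.0, 0.005, -1.0]]
ft_force: [4.7, 6.6, -8.3]
grip_width: 15.9
finger_force: 59.5
```

Emit:
{"method": "send_rows", "body": {
  "commands": [
    [0, -0.09, -0.16, 0, 0, 0],
    [0, -0.12, -0.14, 0, 0, 0],
    [0, -0.12, -0.13, 0, 0, 0],
    [0, -0.14, -0.12, 0, 0, 0]
  ]
}}

```text
clock: 17.63
tool_pos: [487.7, -69.0, 194.3]
eef_rot: [[-0.975, 0.221, 0.001], [0.221, 0.975, 0.006], [0.0, 0.006, -1.0]]
ft_force: [4.9, 6.5, -4.5]
grip_width: 16.1
finger_force: 59.8
```

```bash
cat > data.py <<'E'
import numpy as np
from scipy.optimize import least_squares
D=[(483.8,-86.6,204.1,5.1,2.5,-9.9,1),(479.1,-107.3,206.6,8.0,4.3,-14.9,1),(474.6,-127.4,200.7,7.2,7.5,-8.5,1),(471.0,-143.2,188,7.5,10.7,-8.6,1),(468.8,-153.5,170,6.9,14.2,-3.6,1),
(468.1,-156.7,149.7,1.4,6.9,2.3,1),(469.2,-152,129,.9,6.7,4.5,1),(471.8,-140.6,112.1,-2.5,3.1,8,1),(475.6,-123.5,100.7,-3.7,-4.2,3.2,1),(480.2,-102.8,96.7,-.3,-6.6,-4.3,1),
(484.9,-81.4,101.4,4,-4.1,-12.2,1),(489,-63.3,114.7,6.4,-.6,-14,1),(491.5,-52.1,134,5.4,.8,-11.3,1),(492.1,-49.4,156.1,5.6,4.8,-9.9,1),(490.8,-55.4,177.4,4.7,6.6,-8.3,1),(487.7,-69,194.3,4.9,6.5,-4.5,1)]
def run(D):
    from fit import p
    D=np.array(D);c,s=np.cos(p[2]),np.sin(p[2])
    y=-s*(D[:,0]-p[0])+c*(D[:,1]-p[1]);z=D[:,2];Fy=-s*D[:,3]+c*D[:,4];Fz=D[:,5]
    # circle with compliance: measured = centre + r*dir - F/k
    def f(q): return np.hypot(y+Fy*q[3]-q[0],z+Fz*q[3]-q[1])-q[2]
    q=least_squares(f,[0,152,55,0]).x
    q2=least_squares(lambda v:np.hypot(y-v[0],z-v[1])-55,[0,152]).x
    a=np.unwrap(np.arctan2(-(y-q2[0]),z-q2[1]))
    Ft=Fy*-np.cos(a)+Fz*-np.sin(a); Fr=Fy*-np.sin(a)+Fz*np.cos(a)
    tau=-Ft*.055   # torque the hand gives, + direction
    g=lambda v:v[0]*D[:,6]+v[1]*np.sin(a-v[2])-tau
    def sol(extra):
        A=np.c_[D[:,6],np.sin(a),-np.cos(a)]
        v=np.linalg.lstsq(A,tau,rcond=None)[0];return v,A@v-tau
    v,res=sol(0)
    print("circle",q.round(3),"r55",q2.round(2));print("a",a.round(2));print("tau",tau.round(3));print("Fr",Fr.round(1));print("x-force",(c*D[:,3]+s*D[:,4]).round(1))
    print("drag",v[0].round(3),"M",np.hypot(v[1],v[2]).round(3),"a0",np.arctan2(v[2],v[1]).round(3),"res",res.round(3))
E
python3 -c "
from data import *
run(D)"
python3 rows.py 5.50 -0.78 64 4 | head -0
python3 rows.py 5.5 2.3 32 4
```

```text
circle [4.0770e+00 1.5160e+02 5.5019e+01 1.0000e-02] r55 [  3.98 151.68]
a [-0.31  0.08  0.47  0.85  1.23  1.61  2.    2.37  2.75  3.15  3.56  3.97
  4.39  4.79  5.2   5.6 ]
tau [0.353 0.262 0.224 0.085 0.096 0.113 0.073 0.21  0.317 0.358 0.427 0.539
 0.554 0.569 0.596 0.473]
Fr [ -8.3 -15.3 -11.6 -14.8 -15.7  -7.1  -8.   -7.5  -1.1   4.3   9.9  10.
   5.5   5.1   2.7   1.2]
x-force [ 4.4  6.8  5.4  4.9  3.6 -0.2 -0.6 -3.1 -2.7  1.2  4.8  6.4  5.1  4.4
  3.1  3.3]
drag 0.333 M 0.249 a0 3.01 res [ 0.024  0.019 -0.033  0.041 -0.007 -0.025  0.048 -0.026 -0.048  0.008
  0.036 -0.001  0.024  0.008 -0.059 -0.009]
[[0, 0.13, 0.14, 0, 0, 0], [0, 0.11, 0.14, 0, 0, 0], [0, 0.09, 0.16, 0, 0, 0], [0, 0.08, 0.17, 0, 0, 0]]
[[0, 0.06, 0.17, 0, 0, 0], [0, 0.04, 0.18, 0, 0, 0], [0, 0.03, 0.18, 0, 0, 0], [0, 0, 0.18, 0, 0, 0]]
[[0, -0.01, 0.19, 0, 0, 0], [0, -0.03, 0.18, 0, 0, 0], [0, -0.05, 0.17, 0, 0, 0], [0, -0.06, 0.17, 0, 0, 0]]
[[0, -0.08, 0.17, 0, 0, 0], [0, -0.1, 0.15, 0, 0, 0], [0, -0.11, 0.15, 0, 0, 0], [0, -0.13, 0.13, 0, 0, 0]]
[[0, -0.14, 0.12, 0, 0, 0], [0, -0.15, 0.1, 0, 0, 0], [0, -0.16, 0.09, 0, 0, 0], [0, -0.17, 0.08, 0, 0, 0]]
[[0, -0.17, 0.05, 0, 0, 0], [0, -0.18, 0.04, 0, 0, 0], [0, -0.18, 0.02, 0, 0, 0], [0, -0.19, 0, 0, 0, 0]]
[[0, -0.18, -0.02, 0, 0, 0], [0, -0.18, -0.03, 0, 0, 0], [0, -0.17, -0.05, 0, 0, 0], [0, -0.17, -0.07, 0, 0, 0]]
[[0, -0.17, -0.09, 0, 0, 0], [0, -0.15, -0.1, 0, 0, 0], [0, -0.14, -0.12, 0, 0, 0], [0, -0.13, -0.13, 0, 0, 0]]Exception ignored on flushing sys.stdout:
BrokenPipeError: [Errno 32] Broken pipe
```

The fit is clean: drag 0.333 N m (0.34 stated), pull 0.249 N m, bottom at wheel angle 3.01. I'll check it by turning back, so that systematic lean cancels.

Emit:
{"method": "send_rows", "body": {
  "commands": [
    [0, 0.14, 0.12, 0, 0, 0],
    [0, 0.13, 0.14, 0, 0, 0],
    [0, 0.11, 0.14, 0, 0, 0],
    [0, 0.09, 0.16, 0, 0, 0],
    [0, 0.08, 0.17, 0, 0, 0]
  ]
}}

```text
clock: 18.05
tool_pos: [491.2, -54.1, 174.3]
eef_rot: [[-0.975, 0.222, 0.001], [0.222, 0.975, 0.002], [-0.0, 0.002, -1.0]]
ft_force: [-1.4, 5.0, 4.6]
grip_width: 16.0
finger_force: 61.0
```

Emit:
{"method": "send_rows", "body": {
  "commands": [
    [0, 0.06, 0.17, 0, 0, 0],
    [0, 0.04, 0.18, 0, 0, 0],
    [0, 0.03, 0.18, 0, 0, 0],
    [0, 0, 0.18, 0, 0, 0]
  ]
}}

```text
clock: 18.38
tool_pos: [492.2, -49.3, 152.3]
eef_rot: [[-0.975, 0.221, 0.001], [0.221, 0.975, 0.004], [-0.0, 0.005, -1.0]]
ft_force: [-1.1, 7.4, 1.6]
grip_width: 15.8
finger_force: 60.7
```

Emit:
{"method": "send_rows", "body": {
  "commands": [
    [0, -0.01, 0.19, 0, 0, 0],
    [0, -0.03, 0.18, 0, 0, 0],
    [0, -0.05, 0.17, 0, 0, 0],
    [0, -0.06, 0.17, 0, 0, 0]
  ]
}}

```text
clock: 18.72
tool_pos: [491.3, -53.4, 130.4]
eef_rot: [[-0.975, 0.222, 0.002], [0.222, 0.975, 0.005], [-0.0, 0.005, -1.0]]
ft_force: [1.9, 8.3, -1.1]
grip_width: 15.9
finger_force: 60.4
```

Emit:
{"method": "send_rows", "body": {
  "commands": [
    [0, -0.08, 0.17, 0, 0, 0],
    [0, -0.1, 0.15, 0, 0, 0],
    [0, -0.11, 0.15, 0, 0, 0],
    [0, -0.13, 0.13, 0, 0, 0]
  ]
}}

```text
clock: 19.05
tool_pos: [488.5, -65.9, 111.9]
eef_rot: [[-0.975, 0.222, 0.002], [0.222, 0.975, 0.005], [-0.0, 0.005, -1.0]]
ft_force: [3.7, 7.6, -3.6]
grip_width: 16.3
finger_force: 60.1
```

Emit:
{"method": "send_rows", "body": {
  "commands": [
    [0, -0.14, 0.12, 0, 0, 0],
    [0, -0.15, 0.1, 0, 0, 0],
    [0, -0.16, 0.09, 0, 0, 0],
    [0, -0.17, 0.08, 0, 0, 0]
  ]
}}

```text
clock: 19.38
tool_pos: [484.3, -84.5, 99.9]
eef_rot: [[-0.975, 0.222, 0.001], [0.222, 0.975, 0.004], [-0.0, 0.004, -1.0]]
ft_force: [3.3, 5.4, -2.4]
grip_width: 15.8
finger_force: 60.1
```

Emit:
{"method": "send_rows", "body": {
  "commands": [
    [0, -0.17, 0.05, 0, 0, 0],
    [0, -0.18, 0.04, 0, 0, 0],
    [0, -0.18, 0.02, 0, 0, 0],
    [0, -0.19, 0, 0, 0, 0]
  ]
}}

```text
clock: 19.72
tool_pos: [479.4, -106.0, 96.7]
eef_rot: [[-0.975, 0.222, 0.001], [0.222, 0.975, 0.003], [-0.0, 0.004, -1.0]]
ft_force: [4.8, 5.4, -4.0]
grip_width: 16.0
finger_force: 60.1
```

Emit:
{"method": "send_rows", "body": {
  "commands": [
    [0, -0.18, -0.02, 0, 0, 0],
    [0, -0.18, -0.03, 0, 0, 0],
    [0, -0.17, -0.05, 0, 0, 0],
    [0, -0.17, -0.07, 0, 0, 0]
  ]
}}

```text
clock: 20.05
tool_pos: [474.9, -126.3, 102.1]
eef_rot: [[-0.975, 0.222, 0.001], [0.222, 0.975, 0.004], [-0.0, 0.004, -1.0]]
ft_force: [3.7, 5.8, -4.0]
grip_width: 15.9
finger_force: 60.2
```

Emit:
{"method": "send_rows", "body": {
  "commands": [
    [0, -0.17, -0.09, 0, 0, 0],
    [0, -0.15, -0.1, 0, 0, 0],
    [0, -0.14, -0.12, 0, 0, 0],
    [0, -0.13, -0.13, 0, 0, 0]
  ]
}}

```text
clock: 20.38
tool_pos: [471.1, -143.0, 115.1]
eef_rot: [[-0.975, 0.222, 0.002], [0.222, 0.975, 0.005], [-0.0, 0.005, -1.0]]
ft_force: [5.3, 7.3, -5.0]
grip_width: 16.3
finger_force: 60.0
```

```bash
python3 rows.py 2.3 -0.9 32 4
```

```text
[[0, -0.11, -0.14, 0, 0, 0], [0, -0.1, -0.15, 0, 0, 0], [0, -0.09, -0.17, 0, 0, 0], [0, -0.06, -0.17, 0, 0, 0]]
[[0, -0.06, -0.17, 0, 0, 0], [0, -0.03, -0.18, 0, 0, 0], [0, -0.01, -0.19, 0, 0, 0], [0, 0, -0.18, 0, 0, 0]]
[[0, 0.02, -0.18, 0, 0, 0], [0, 0.04, -0.18, 0, 0, 0], [0, 0.06, -0.17, 0, 0, 0], [0, 0.08, -0.17, 0, 0, 0]]
[[0, 0.09, -0.16, 0, 0, 0], [0, 0.1, -0.15, 0, 0, 0], [0, 0.12, -0.14, 0, 0, 0], [0, 0.14, -0.12, 0, 0, 0]]
[[0, 0.14, -0.11, 0, 0, 0], [0, 0.16, -0.1, 0, 0, 0], [0, 0.17, -0.08, 0, 0, 0], [0, 0.17, -0.06, 0, 0, 0]]
[[0, 0.18, -0.05, 0, 0, 0], [0, 0.18, -0.02, 0, 0, 0], [0, 0.18, -0.01, 0, 0, 0], [0, 0.18, 0.01, 0, 0, 0]]
[[0, 0.18, 0.02, 0, 0, 0], [0, 0.18, 0.05, 0, 0, 0], [0, 0.17, 0.06, 0, 0, 0], [0, 0.17, 0.08, 0, 0, 0]]
[[0, 0.16, 0.1, 0, 0, 0], [0, 0.14, 0.11, 0, 0, 0], [0, 0.14, 0.12, 0, 0, 0], [0, 0.12, 0.14, 0, 0, 0]]
```

Emit:
{"method": "send_rows", "body": {
  "commands": [
    [0, -0.11, -0.14, 0, 0, 0],
    [0, -0.1, -0.15, 0, 0, 0],
    [0, -0.09, -0.17, 0, 0, 0],
    [0, -0.06, -0.17, 0, 0, 0]
  ]
}}

```text
clock: 20.72
tool_pos: [468.7, -153.6, 133.6]
eef_rot: [[-0.975, 0.222, 0.002], [0.222, 0.975, 0.005], [-0.0, 0.005, -1.0]]
ft_force: [6.0, 5.3, -8.1]
grip_width: 16.0
finger_force: 59.7
```

Emit:
{"method": "send_rows", "body": {
  "commands": [
    [0, -0.06, -0.17, 0, 0, 0],
    [0, -0.03, -0.18, 0, 0, 0],
    [0, -0.01, -0.19, 0, 0, 0],
    [0, 0, -0.18, 0, 0, 0]
  ]
}}

```text
clock: 21.05
tool_pos: [468.1, -156.5, 154.7]
eef_rot: [[-0.975, 0.222, 0.001], [0.222, 0.975, 0.005], [-0.0, 0.005, -1.0]]
ft_force: [7.8, 4.3, -10.7]
grip_width: 15.9
finger_force: 59.5
```

Emit:
{"method": "send_rows", "body": {
  "commands": [
    [0, 0.02, -0.18, 0, 0, 0],
    [0, 0.04, -0.18, 0, 0, 0],
    [0, 0.06, -0.17, 0, 0, 0],
    [0, 0.08, -0.17, 0, 0, 0]
  ]
}}

```text
clock: 21.38
tool_pos: [469.2, -151.5, 175.1]
eef_rot: [[-0.975, 0.222, 0.001], [0.222, 0.975, 0.003], [0.0, 0.003, -1.0]]
ft_force: [6.8, 0.1, -12.5]
grip_width: 16.2
finger_force: 59.2
```

Emit:
{"method": "send_rows", "body": {
  "commands": [
    [0, 0.09, -0.16, 0, 0, 0],
    [0, 0.1, -0.15, 0, 0, 0],
    [0, 0.12, -0.14, 0, 0, 0],
    [0, 0.14, -0.12, 0, 0, 0]
  ]
}}

```text
clock: 21.72
tool_pos: [471.9, -139.5, 192.1]
eef_rot: [[-0.975, 0.222, -0.0], [0.222, 0.975, 0.001], [0.0, 0.001, -1.0]]
ft_force: [5.9, -1.6, -13.0]
grip_width: 15.8
finger_force: 59.1
```

Emit:
{"method": "send_rows", "body": {
  "commands": [
    [0, 0.14, -0.11, 0, 0, 0],
    [0, 0.16, -0.1, 0, 0, 0],
    [0, 0.17, -0.08, 0, 0, 0],
    [0, 0.17, -0.06, 0, 0, 0]
  ]
}}

```text
clock: 22.05
tool_pos: [475.7, -122.4, 203.0]
eef_rot: [[-0.975, 0.223, -0.001], [0.223, 0.975, -0.003], [0.001, -0.003, -1.0]]
ft_force: [3.6, -5.6, -10.6]
grip_width: 16.3
finger_force: 59.4
```

Emit:
{"method": "send_rows", "body": {
  "commands": [
    [0, 0.18, -0.05, 0, 0, 0],
    [0, 0.18, -0.02, 0, 0, 0],
    [0, 0.18, -0.01, 0, 0, 0],
    [0, 0.18, 0.01, 0, 0, 0]
  ]
}}

```text
clock: 22.38
tool_pos: [480.2, -102.5, 206.6]
eef_rot: [[-0.975, 0.223, -0.002], [0.223, 0.975, -0.005], [0.001, -0.006, -1.0]]
ft_force: [-2.4, -7.2, -1.4]
grip_width: 15.8
finger_force: 60.1
```

Emit:
{"method": "send_rows", "body": {
  "commands": [
    [0, 0.18, 0.02, 0, 0, 0],
    [0, 0.18, 0.05, 0, 0, 0],
    [0, 0.17, 0.06, 0, 0, 0],
    [0, 0.17, 0.08, 0, 0, 0]
  ]
}}

```text
clock: 22.72
tool_pos: [485.1, -81.2, 201.7]
eef_rot: [[-0.975, 0.223, -0.001], [0.223, 0.975, -0.004], [0.0, -0.004, -1.0]]
ft_force: [-3.7, -2.6, 3.9]
grip_width: 15.8
finger_force: 60.8
```

Emit:
{"method": "send_rows", "body": {
  "commands": [
    [0, 0.16, 0.1, 0, 0, 0],
    [0, 0.14, 0.11, 0, 0, 0],
    [0, 0.14, 0.12, 0, 0, 0],
    [0, 0.12, 0.14, 0, 0, 0]
  ]
}}

```text
clock: 23.05
tool_pos: [489.2, -62.8, 187.9]
eef_rot: [[-0.975, 0.222, 0.0], [0.222, 0.975, 0.0], [-0.0, 0.0, -1.0]]
ft_force: [-2.8, 1.7, 5.8]
grip_width: 16.0
finger_force: 61.0
```

```bash
cat >> data.py <<'E'
E2=[(491.2,-54.1,174.3,-1.4,5,4.6,-1),(492.2,-49.3,152.3,-1.1,7.4,1.6,-1),(491.3,-53.4,130.4,1.9,8.3,-1.1,-1),(488.5,-65.9,111.9,3.7,7.6,-3.6,-1),(484.3,-84.5,99.9,3.3,5.4,-2.4,-1),(479.4,-106,96.7,4.8,5.4,-4,-1),(474.9,-126.3,102.1,3.7,5.8,-4,-1),(471.1,-143,115.1,5.3,7.3,-5,-1),
(468.7,-153.6,133.6,6,5.3,-8.1,-1),(468.1,-156.5,154.7,7.8,4.3,-10.7,-1),(469.2,-151.5,175.1,6.8,.1,-12.5,-1),(471.9,-139.5,192.1,5.9,-1.6,-13,-1),(475.7,-122.4,203,3.6,-5.6,-10.6,-1),(480.2,-102.5,206.6,-2.4,-7.2,-1.4,-1),(485.1,-81.2,201.7,-3.7,-2.6,3.9,-1),(489.2,-62.8,187.9,-2.8,1.7,5.8,-1)]
E
python3 -c "
from data import *
run(E2);run(D+E2)"
python3 rows.py -0.9 3.0 39 10
```

```text
circle [4.34600e+00 1.51454e+02 5.50200e+01 4.80000e-02] r55 [  4.   151.61]
a [-1.15 -1.56 -1.97 -2.38 -2.79 -3.2  -3.59 -3.99 -4.38 -4.77 -5.15 -5.54
 -5.91 -6.29 -6.7  -7.13]
tau [-0.127 -0.083 -0.125 -0.19  -0.264 -0.36  -0.416 -0.509 -0.538 -0.569
 -0.584 -0.495 -0.45  -0.415 -0.256 -0.202]
Fr [ 6.1  7.   8.3  8.3  4.3  3.6  0.8 -2.9 -3.5 -6.5 -6.8 -9.4 -8.2 -1.5
  2.2  4.6]
x-force [-2.5 -2.7  0.   1.9  2.   3.5  2.3  3.5  4.7  6.6  6.6  6.1  4.8 -0.7
 -3.  -3.1]
drag 0.347 M 0.232 a0 3.056 res [-0.018 -0.034 -0.002  0.017  0.015  0.02  -0.013  0.002 -0.021 -0.01
  0.019 -0.023  0.     0.049 -0.016  0.014]
circle [4.12700e+00 1.51556e+02 5.50020e+01 1.70000e-02] r55 [  3.99 151.64]
a [-0.31  0.08  0.47  0.85  1.23  1.61  1.99  2.37  2.75  3.15  3.56  3.97
  4.39  4.79  5.2   5.6   5.14  4.72  4.32  3.9   3.49  3.09  2.69  2.3
  1.91  1.52  1.13  0.75  0.37 -0.01 -0.42 -0.85]
tau [ 0.353  0.261  0.224  0.085  0.096  0.113  0.073  0.21   0.317  0.358
  0.427  0.539  0.554  0.569  0.596  0.473 -0.127 -0.083 -0.125 -0.19
 -0.264 -0.36  -0.416 -0.509 -0.538 -0.569 -0.584 -0.496 -0.4
[... 997 characters left out ...]
7, 0.06, 0, 0, 0], [0, -0.17, 0.08, 0, 0, 0], [0, -0.16, 0.1, 0, 0, 0], [0, -0.14, 0.11, 0, 0, 0], [0, -0.14, 0.12, 0, 0, 0], [0, -0.12, 0.14, 0, 0, 0], [0, -0.1, 0.15, 0, 0, 0], [0, -0.09, 0.16, 0, 0, 0]]
[[0, -0.08, 0.17, 0, 0, 0], [0, -0.06, 0.17, 0, 0, 0], [0, -0.04, 0.18, 0, 0, 0], [0, -0.02, 0.18, 0, 0, 0], [0, 0, 0.18, 0, 0, 0], [0, 0.01, 0.19, 0, 0, 0], [0, 0.03, 0.18, 0, 0, 0], [0, 0.06, 0.17, 0, 0, 0], [0, 0.06, 0.17, 0, 0, 0], [0, 0.09, 0.17, 0, 0, 0]]
[[0, 0.1, 0.15, 0, 0, 0], [0, 0.11, 0.14, 0, 0, 0], [0, 0.13, 0.13, 0, 0, 0], [0, 0.14, 0.12, 0, 0, 0], [0, 0.15, 0.1, 0, 0, 0], [0, 0.17, 0.09, 0, 0, 0], [0, 0.17, 0.07, 0, 0, 0], [0, 0.17, 0.05, 0, 0, 0], [0, 0.18, 0.03, 0, 0, 0]]
```

The two passes agree (3.01 and 3.06), giving 3.03 combined. Turning forward to that angle.

Emit:
{"method": "send_rows", "body": {
  "commands": [
    [0, -0.12, -0.14, 0, 0, 0],
    [0, -0.14, -0.12, 0, 0, 0],
    [0, -0.14, -0.11, 0, 0, 0],
    [0, -0.16, -0.1, 0, 0, 0],
    [0, -0.17, -0.08, 0, 0, 0],
    [0, -0.17, -0.06, 0, 0, 0],
    [0, -0.18, -0.05, 0, 0, 0],
    [0, -0.18, -0.02, 0, 0, 0],
    [0, -0.18, -0.01, 0, 0, 0],
    [0, -0.18, 0.01, 0, 0, 0]
  ]
}}

```text
clock: 23.88
tool_pos: [478.8, -108.7, 206.3]
eef_rot: [[-0.975, 0.221, 0.001], [0.221, 0.975, 0.004], [-0.0, 0.004, -1.0]]
ft_force: [4.0, 5.6, -5.4]
grip_width: 16.0
finger_force: 60.0
```

Emit:
{"method": "send_rows", "body": {
  "commands": [
    [0, -0.18, 0.02, 0, 0, 0],
    [0, -0.18, 0.05, 0, 0, 0],
    [0, -0.17, 0.06, 0, 0, 0],
    [0, -0.17, 0.08, 0, 0, 0],
    [0, -0.16, 0.1, 0, 0, 0],
    [0, -0.14, 0.11, 0, 0, 0],
    [0, -0.14, 0.12, 0, 0, 0],
    [0, -0.12, 0.14, 0, 0, 0],
    [0, -0.1, 0.15, 0, 0, 0],
    [0, -0.09, 0.16, 0, 0, 0]
  ]
}}

```text
clock: 24.72
tool_pos: [469.5, -150.6, 176.8]
eef_rot: [[-0.975, 0.222, 0.002], [0.222, 0.975, 0.005], [-0.0, 0.005, -1.0]]
ft_force: [4.2, 6.5, -1.0]
grip_width: 15.9
finger_force: 60.3
```

Emit:
{"method": "send_rows", "body": {
  "commands": [
    [0, -0.08, 0.17, 0, 0, 0],
    [0, -0.06, 0.17, 0, 0, 0],
    [0, -0.04, 0.18, 0, 0, 0],
    [0, -0.02, 0.18, 0, 0, 0],
    [0, 0, 0.18, 0, 0, 0],
    [0, 0.01, 0.19, 0, 0, 0],
    [0, 0.03, 0.18, 0, 0, 0],
    [0, 0.06, 0.17, 0, 0, 0],
    [0, 0.06, 0.17, 0, 0, 0],
    [0, 0.09, 0.17, 0, 0, 0]
  ]
}}

```text
clock: 25.55
tool_pos: [469.6, -150.2, 125.3]
eef_rot: [[-0.975, 0.222, 0.001], [0.222, 0.975, 0.002], [-0.001, 0.003, -1.0]]
ft_force: [-1.2, 4.9, 6.0]
grip_width: 15.8
finger_force: 61.0
```

Emit:
{"method": "send_rows", "body": {
  "commands": [
    [0, 0.1, 0.15, 0, 0, 0],
    [0, 0.11, 0.14, 0, 0, 0],
    [0, 0.13, 0.13, 0, 0, 0],
    [0, 0.14, 0.12, 0, 0, 0],
    [0, 0.15, 0.1, 0, 0, 0],
    [0, 0.17, 0.09, 0, 0, 0],
    [0, 0.17, 0.07, 0, 0, 0],
    [0, 0.1, 0.03, 0, 0, 0],
    [0, 0, 0, 0, 0, 0],
    [0, 0, 0, 0, 0, 0]
  ]
}}

```text
clock: 26.38
tool_pos: [476.2, -120.3, 99.6]
eef_rot: [[-0.975, 0.222, 0.0], [0.222, 0.975, -0.0], [-0.0, -0.0, -1.0]]
ft_force: [1.6, -4.2, -4.8]
grip_width: 15.7
finger_force: 60.3
```

```bash
python3 -c "
from fit import *
go(T(p,[-112,4-55*np.sin(3.03),151.6+55*np.cos(3.03)]))"
```

```text
at [ 476.2 -120.3   99.6] shift [0.03 0.39 0.09] turn [-0.    0.    0.01] F [ 1.6 -4.2 -4.8] t 26.38
```

Emit:
{"method": "send_rows", "body": {
  "commands": [
    [0, 0.18, 0.05, 0, 0, 0],
    [0, 0.14, 0.03, 0, 0, 0],
    [0, 0.08, 0.01, 0, 0, 0],
    [0, 0, 0, 0, 0, 0],
    [0, 0, 0, 0, 0, 0],
    [0, 0, 0, 0, 0, 0],
    [0, 0, 0, 0, 0, 0],
    [0, 0, 0, 0, 0, 0]
  ]
}}

```text
clock: 27.05
tool_pos: [478.8, -109.1, 97.0]
eef_rot: [[-0.975, 0.222, 0.0], [0.222, 0.975, -0.0], [-0.0, -0.0, -1.0]]
ft_force: [1.9, -5.1, -4.7]
grip_width: 16.1
finger_force: 60.2
```

```bash
python3 -c "
from fit import *
go(T(p,[-112,4-55*np.sin(3.03),151.6+55*np.cos(3.03)]))
im=bot.read_camera('scene')
for c in (225,240,250): print(c,im[275:300,c].mean(1).astype(int))
print(bot.observe()['qd'].round(4))
"
```

```text
at [ 478.8 -109.1   97. ] shift [0.03 0.   0.  ] turn [-0.  0.  0.] F [ 1.9 -5.1 -4.7] t 27.05
225 [161 157 148 129 111 103 100 100 100 113 146 175 182 167 139 107  78  63
  56  55  53  53  53  52  53]
240 [ 61  60  60  61  59  60  60  61  65  92 138 175 186 173 146 112  82  65
  61  60  61  61  60  60  60]
250 [ 60  60  60  60  60  60  60  60  68  95 139 175 187 174 147 113  82  66
  61  61  60  61  61  61  60]
[-0.0013  0.0001  0.     -0.0008 -0.0015  0.0009]
```

The wheel is at rest on target, the grip is held and the hasp is unchanged. Handing in.

```bash
python3 -c "
from plant import bot
print(bot.job_done())"
```

```text
the job is handed in; nothing more can be done
None
```

The job is handed in: the hasp lies home on its end stop, and the crank is still gripped with the wheel at rest at about 3.03 rad, where full turns both ways put the heavy side straight down (to about 0.03 rad).

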